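# Lock the mixer rotor's castle nut

## Task

Tighten the slotted castle nut on the bench mixer's rotor clockwise (seen from above), only as far as the next position where a pair of its slots lines up with the cross hole through the spindle; do not back it off and do not go on past that position. Then take the locking pin out of its parking block and gently slide it, feeling for the hole, through the slot and the cross hole until its collar is home against the nut. Leave it there, do not force the pin, and leave the other things on the bench where they are.

Things in the scene. Friction and masses are not known exactly. Their poses are not given: they have to be found in the camera images.
- drive: White square mixer base, 170 x 170 mm, fixed on the bench; origin at the centre of its underside, z up. On it a silver rotor disc, 150 mm across, top 88 mm over the bench. It is shimmed and clamped by eye: disc, spindle and nut together stand up to 2 mm off along the base's x, 3.5 mm along its y and 7 mm higher or lower than given here. This is not measured: feel or look.
- axis (a point): Nominal centre of the cross hole, 118 mm over the bench, axes as the base's. The steel spindle, 20 mm across, stands upright here, top at 134 mm. The hole is square, 8.5 x 8.5 mm, and goes right through it, level, along this x axis (at yaw 0 away from the robot); either end will do. Slots and hole do not guide the pin beyond their own edges.
- seat (a point): Nominal foot of the castle nut, on the spindle's axis, on the disc (88 mm over the bench). The nut is plain steel: hexagon 48 mm across flats, 24 mm high, then a round crown of 48 mm diameter, 16 mm high (nut top 128 mm over the bench) with six slots 10.5 mm wide, open at the top, slot floor 112 mm over the bench.
- nut (a joint): Nut angle relative to the spindle, rad, growing clockwise seen from above (tightening). One slot per flat: flats and slots face base yaw - value + k x 60 degrees. At 0 slots line up with the hole; it starts at 0.3 to 0.8; next line-up is 1.047. Stiff, 0.45 N m, stays where left. While it turns the rotor twists along by about 0.065 rad on its coupling and springs back when let go.
- pin: Loose locking pin, 80 g. Steel bar 7 x 7 mm, 48 mm long, last 6 mm a cone to 6 mm; at its root a collar 18 wide, 16 high, 4 mm thick; behind it an upright grip tab, 10 mm thick, at x = -4 to -34 mm, z = -20 to 36 mm. Origin on the bar's axis at the collar's front face; x along the bar to the nose, z up. Home: collar's front 24 mm from the spindle's axis.
- pin_mid (a point): Point on the bar's axis 24 mm ahead of the collar's front face, towards the nose; on the spindle's axis when home.
- park: Grey parking block, fixed, 42 x 36 mm, 15 mm high, left or right of the mixer. The foot of the pin's tab stands in its pocket, 10 mm deep; the bar sticks out over the block's +x end, its axis 25 mm over the bench. The pin lifts straight up. Origin: centre of the underside.
- dish: Bystander: white open dish, 75 x 90 mm, 22 mm high, fixed, a small screw in it. Origin: centre of the underside.
- tipbox: Bystander: grey box with clear lid, 88 x 123 mm, 72 mm high. Origin: centre of the underside.
- jar: Bystander: amber jar with white lid, 60 mm across, 70 mm high. Origin: centre of the underside.
- tube: Bystander: thin capped tube lying on the bench, 105 mm long, 22 mm across the cap. Origin: middle, on the bench.
- spanner: Bystander: steel spanner lying on the bench, 170 mm long. Origin: centre of the underside.
- washer: Bystander: steel washer lying on the bench, 42 mm across, 4 mm thick. Origin: centre of the underside.

How it is judged:
By the outcome, as a careful person would: the job done as asked, in the order asked, and still so for the second after the job is handed in, with the robot touching nothing.
It also fails if it takes over 72 s, if anything falls off the work surface, if the arm or the gripper's body presses on something with over 40 N, if the wrist force passes 120 N, or if a joint passes its speed limit or range.

## Robot

A 7-joint arm with a two-finger parallel gripper is mounted at the origin on the work surface. World frame = base frame: x ahead of the robot, y to its left, z up, the work surface at z = 0. Lengths are in m, angles in rad, forces in N, time in s.
With the tool pointing down it reaches from about 0.4 to 0.85 m from the base axis. Payload 4.5 kg.
Tool frame: the origin (TCP) lies midway between the tips of the shut fingers; the grasp point (between the pads) lies 19 mm behind it; z points along the fingers, y is the direction in which the jaws open and shut (so a half turn about z gives the same grasp; the last joint's range is limited). The gripper opens to 85 mm and grips with 20 to 120 N. Pads are 22 mm wide; open, the fingers measure 114 mm over their backs; the gripper's body (76 mm by 85 mm) begins 54 mm behind the grasp point. The pads swing forward as they close: fully open they stand 13 mm farther back than shut.
Start: joints at [-1.22, 0.689, -0.195, 1.565, 0.157, 0.902, -0.215], TCP at [0.195, 0.594, 0.204] pointing down, gripper open.
Joint ranges: [-3.01, 3.01], [-0.46, 2.08], [-1.47, 1.51], [0.13, 2.56], [-1, 4.14], [0.04, 2.09], [-2.66, 2.66]. Speed limits (rad/s): [2.57, 2.57, 3.14, 3.14, 3.14, 3.14, 3.14].

## Interface

Orientations are given as [roll, pitch, yaw] about the fixed x, y, z axes, in that order (R = Rz(yaw) Ry(pitch) Rx(roll)).
In Python, from bench import arm gives the robot as it stands. The module is installed in compiled form; this text tells all that it offers.
- The arm moves only by the tool send_rows, never from a script. Its argument "steps" is a list of rows, each a list of 7 numbers: the opening, from 0 (shut) to 1 (fully open), then the shift along the tool's x, y, z in cm, then the turn, a rotation vector about the tool's x, y, z in rad. A call has 1 to 20 rows; each row shifts and turns the commanded pose from where the row before left it, along the tool's axes as they then stand; what a row does not reach is not made up. A row lasts 1/8 s, in which the tool goes at most 62.5 mm and 10.7 degrees, less where a joint would pass 70% of its speed; a pose out of reach is approached as far as the arm can. A call with a gripper value outside its range is refused whole. The fingers move at their own pace and stop on an object; "squeeze" is the grip in N (left out, the last holds). Time passes only in rows, so rows that do not move let the fingers close. It gives the time, the measured TCP pose, the force and the opening at its end, in the units of the state.
- arm.state(): the state, without advancing time (a new reading comes with each control period).
- arm.read_camera(name): name is "scene" or "top"; returns a dict with "pixels" (480x640x3 uint8, blue, green, red), "camera_matrix" (3x3 intrinsics, pixels), "R" (3x3) and "t" (3): a world point X has camera coordinates R X + t. Camera axes: x right, y down, z forward; pixel columns grow to the right and rows downward; lengths in m; the calibration is good to about 2 mm. A picture is of the moment at which its call begins. There is no depth.
- arm.hand_in(): hands the job in, once; it reports no verdict.
Trained networks look in a picture, given as the dict that the camera call returned (one of the last four; its "shot" number tells which), for a name from the list of things; names that differ only in an ending like _2 or _b are one class to them, and where a whole thing is asked for, a point or a joint stands for the part that bears it (a point fixed in the world has none). Each returns a list of dicts, best first, with "conf" (0 to 1); they miss things now and then, are a little off and sometimes report something else, mostly with a low value. They report only what shows in the picture. A call takes as long as a camera call.
- arm.search_frame(thing, picture): "xy" ([column, row] in pixels, amid what is visible of it).
- arm.outline_of(thing, picture): "region" (480x640 bool, what is visible of it) and "xy" ([column, row] in pixels, amid what is visible of it).
- arm.mark_of(thing, picture): "xy" ([column, row] in pixels: a listed point, or the origin of a listed thing).
The state is a dict: "time": time; "joint_positions": joint angles; "dq": joint speeds; "joint_torque": joint torques, N m; "tcp_pos": TCP position; "tool_rot": TCP orientation; "wrist_force": force on the tool from outside, world axes, zero at the start; "moment": the same for the moment, N m; "width": finger opening in m.
Only numpy, scipy, OpenCV 4.12 (cv2) and the standard library are available. Lean on these libraries where they do the work, as an engineer would, in place of code of your own. Each camera call takes 0.05 s, during which the arm holds its last target.

## Working session

There is one attempt and no reset: what is moved stays moved. The work goes in short steps, Python scripts to look and compute and a tool call to move; the robot and the scene stay as the last step left them, time stands still between calls to the robot, and variables do not carry over. Pictures are saved under pics/ and viewed, and the job is handed in when it is done.

Besides the shell and the picture viewer there is one more tool, called after ">>>" by a JSON object that holds its "op" and its "data". send_rows: Moves the arm, as the interface text tells. Its arguments: {"type":"object","properties":{"steps":{"type":"array","items":{"type":"array","items":{"type":"number"}}},"squeeze":{"type":"number"}},"required":["steps"]}

```bash
mkdir -p pics; cat > h.py <<'E'
import numpy as np, cv2
from bench import arm
def save(p,name): cv2.imwrite('pics/'+name,p['pixels'])
def ray(p,xy):
    K=np.array(p['camera_matrix']);R=np.array(p['R']);t=np.array(p['t'])
    d=R.T@np.linalg.solve(K,[xy[0],xy[1],1.]); return -R.T@t,d
def atz(p,xy,z):
    c,d=ray(p,xy); return c+d*(z-c[2])/d[2]
def proj(p,X):
    K=np.array(p['camera_matrix']);R=np.array(p['R']);t=np.array(p['t'])
    q=(np.atleast_2d(X)@R.T+t)@K.T; return q[:,:2]/q[:,2:]
def tri(p1,a,p2,b):
    c1,d1=ray(p1,a);c2,d2=ray(p2,b)
    d1/=np.linalg.norm(d1);d2/=np.linalg.norm(d2)
    s=np.linalg.lstsq(np.c_[d1,-d2],c2-c1,rcond=None)[0]
    a=c1+s[0]*d1;b=c2+s[1]*d2
    return (a+b)/2,np.linalg.norm(a-b)
E
python3 - <<'E'
from h import *
np.set_printoptions(precision=4,suppress=True)
print(arm.state())
for n in ['scene','top']:
    p=arm.read_camera(n); save(p,n+'0.png'); print(n,p['camera_matrix'],p['R'],p['t'])
    for th in ['drive','axis','seat','nut','pin','pin_mid','park','dish','tipbox','jar','tube','spanner','washer']:
        m=arm.mark_of(th,p); s=arm.search_frame(th,p)
        print(th,[(np.round(q['xy'],1),round(q['conf'],2)) for q in m[:2]],[(np.round(q['xy'],1),round(q['conf'],2)) for q in s[:2]])
E
```

```text
{'time': 0.0, 'joint_positions': array([-1.2202,  0.69  , -0.1945,  1.5664,  0.1573,  0.9025, -0.2151]), 'dq': array([ 0.0012,  0.0004,  0.0024,  0.0009, -0.0031,  0.0001,  0.0003]), 'joint_torque': array([ -0.0004, -53.9622,  -1.2667, -15.8542,   0.009 ,   0.0096,
         0.    ]), 'tcp_pos': array([0.1946, 0.5932, 0.2031]), 'tool_rot': array([-3.1397,  0.0001,  2.8248]), 'wrist_force': array([-1.313 , -0.662 , -0.3462]), 'moment': array([-0.0101, -0.013 ,  0.0158]), 'width': 0.08534924523717352}
scene [[480.2329   0.     316.5817]
 [  0.     480.2329 240.6011]
 [  0.       0.       1.    ]] [[-0.4665  0.8845 -0.01  ]
 [ 0.5768  0.2956 -0.7615]
 [-0.6706 -0.361  -0.648 ]] [ 0.3072 -0.2494  1.4407]
drive [(array([345.2, 283.2]), 0.94)] [(array([343. , 288.6]), 0.61)]
axis [] [(array([345.2, 290.2]), 0.87)]
seat [] [(array([344.3, 223.5]), 0.61), (array([345.9, 284.3]), 0.55)]Traceback (most recent call last):
  File "<stdin>", line 7, in <module>
ValueError: it knows: axis, dish, drive, jar, park, pin, pin_mid, seat, spanner, tipbox, tube, washer
```

```bash

python3 - <<'E'
from h import *
np.set_printoptions(precision=4,suppress=True)
P=[]
for n in ['scene','top']:
    p=arm.read_camera(n); save(p,n+'1.png'); P.append(p)
    if n=='top': print(n,p['camera_matrix'],p['R'],p['t'])
    for th in ['drive','axis','seat','pin','pin_mid','park','dish','tipbox','jar','tube','spanner','washer']:
        m=arm.mark_of(th,p)
        print(th,[(np.round(q['xy'],1),round(q['conf'],2)) for q in m[:2]])
p=P[1]
cv2.imwrite('pics/t1.png',P[1]['pixels'])
import pickle; pickle.dump(P,open('P.pkl','wb'))
E
```

```text
drive [(array([345. , 280.6]), 0.72)]
axis [(array([338.3, 225.5]), 0.44)]
seat []
pin [(array([240.5, 206.3]), 0.58)]
pin_mid [(array([233.4, 213.4]), 0.75)]
park [(array([246.9, 212.9]), 0.49)]
dish [(array([476.5, 295.1]), 0.86)]
tipbox [(array([158.6, 218.8]), 0.81)]
jar [(array([496.7, 391.5]), 0.76)]
tube [(array([337.4, 226.5]), 0.72)]
spanner [(array([207.6, 274.6]), 0.59)]
washer [(array([416.7, 350.8]), 0.55)]
top [[462.4028   0.     328.658 ]
 [  0.     462.4028 248.7064]
 [  0.       0.       1.    ]] [[ 0.0153 -0.9999 -0.003 ]
 [-0.9926 -0.0148 -0.1207]
 [ 0.1206  0.0048 -0.9927]] [-0.0716  0.5872  1.1428]
drive [(array([195.9, 285.7]), 0.7), (array([424.7, 284.5]), 0.41)]
axis []
seat []
pin [(array([427.3, 296.2]), 0.53)]
pin_mid [(array([426.2, 286.6]), 0.42)]
park [(array([426.9, 302.5]), 0.43)]
dish [(array([197. , 291.3]), 0.88)]
tipbox [(array([196.4, 287.8]), 0.68), (array([487.1, 252.8]), 0.62)]
jar [(array([163.8, 210.4]), 0.78)]
tube [(array([334.5, 322. ]), 0.66)]
spanner [(array([403.8, 212.2]), 0.58)]
washer [(array([484.6, 254.1]), 0.33)]
```

View pics/scene0.png

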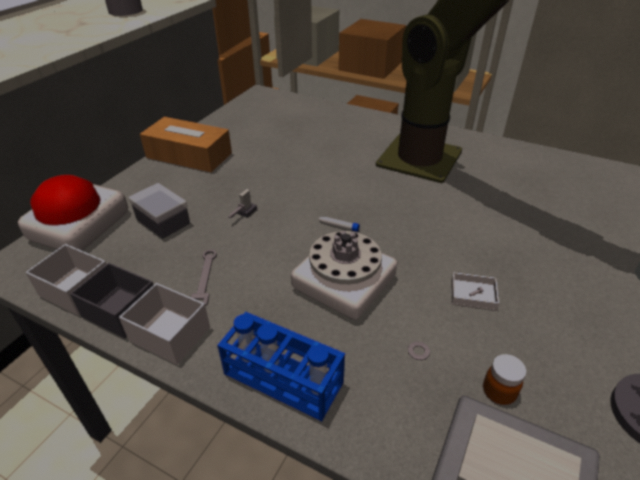

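View pics/t1.png

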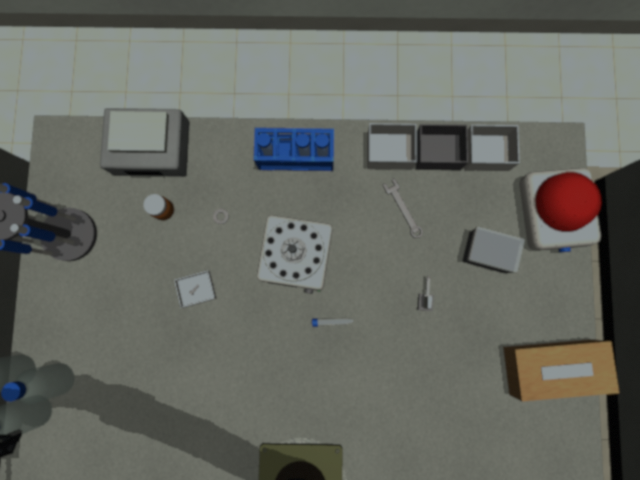

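```bash

python3 - <<'E'
from h import *
import pickle
np.set_printoptions(precision=4,suppress=True)
S,T=pickle.load(open('P.pkl','rb'))
def crop(p,x0,y0,w,h,f,n):
    cv2.imwrite('pics/'+n,cv2.convertScaleAbs(cv2.resize(p['pixels'][y0:y0+h,x0:x0+w],None,fx=f,fy=f,interpolation=cv2.INTER_CUBIC),alpha=1.5))
crop(T,250,205,90,90,6.6,'tm.png'); crop(S,285,215,120,105,5.5,'sm.png')
a=cv2.resize(T['pixels'][265:325,395:460],None,fx=6,fy=6,interpolation=cv2.INTER_CUBIC)
b=cv2.resize(S['pixels'][180:240,210:275],None,fx=6,fy=6,interpolation=cv2.INTER_CUBIC)
cv2.imwrite('pics/pin.png',cv2.convertScaleAbs(np.hstack([a,b]),alpha=1.5))
print(atz(T,(293,249),.12),atz(S,(346,240),.13),atz(T,(428,293),.015))
E
```

```text
[0.576  0.0212 0.12  ] [0.5868 0.0296 0.13  ] [ 0.4803 -0.3188  0.015 ]
```

View pics/tm.png

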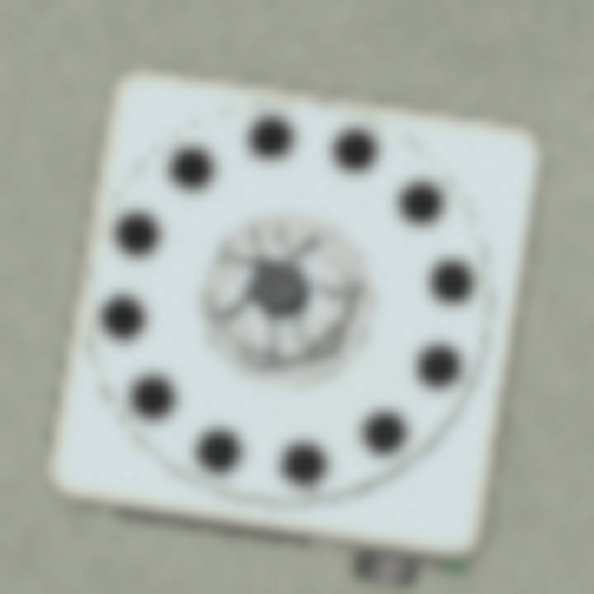

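View pics/sm.png

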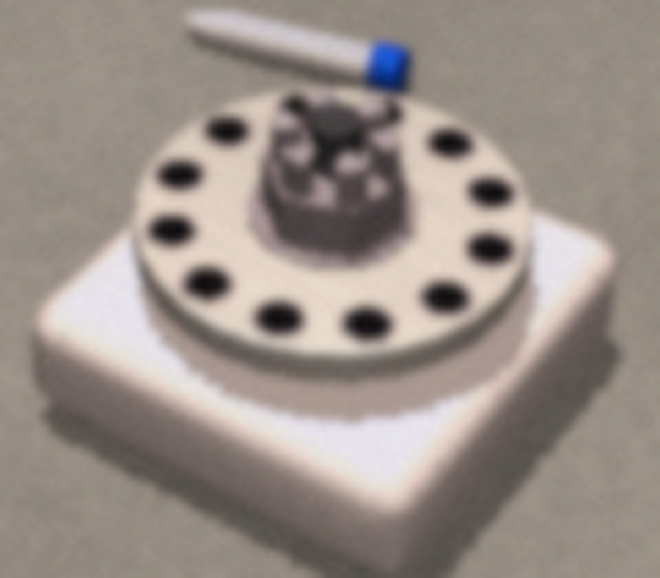

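View pics/pin.png

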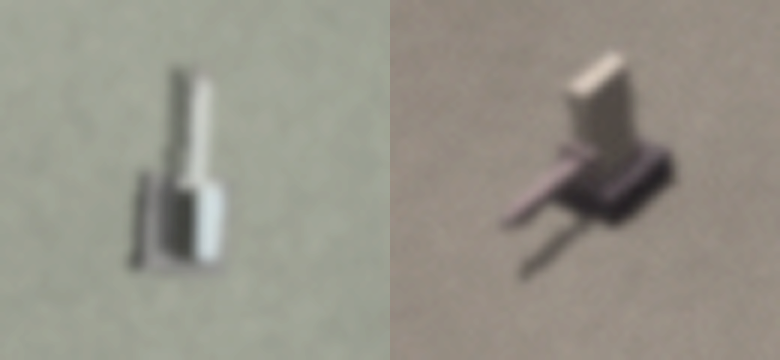

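```bash

python3 - <<'E'
from h import *
import pickle
np.set_printoptions(precision=4,suppress=True)
S,T=pickle.load(open('P.pkl','rb'))
print('camT',ray(T,(0,0))[0],'camS',ray(S,(0,0))[0])
g=T['pixels'].astype(float).mean(2)
def edgefit(p,a,b,half=5,n=80,pol=None):
    g=p['pixels'].astype(np.float32).mean(2)
    a=np.array(a,float);b=np.array(b,float);u=(b-a)/np.linalg.norm(b-a);nn=np.array([-u[1],u[0]])
    s=np.linspace(0.12,0.88,n);o=np.arange(-half,half+.01,.1)
    for it in range(3):
        pts=[]
        for t in s:
            q=a+(b-a)*t; P=q+o[:,None]*nn
            v=cv2.remap(g,P[:,0].astype(np.float32)[None],P[:,1].astype(np.float32)[None],cv2.INTER_CUBIC)[0]
            d=np.abs(np.gradient(v)) if pol is None else np.clip(pol*np.gradient(v),0,None)
            k=d.argmax();w=d[max(0,k-12):k+13];pts.append(q+nn*(o[max(0,k-12):k+13]@w/w.sum()))
        pts=np.array(pts); l=cv2.fitLine(pts.astype(np.float32),cv2.DIST_HUBER,0,.01,.01).ravel()
        d=l[:2];c=l[2:]; d=d*np.sign(d@u); a2=c+d*((a-c)@d);b=c+d*((b-c)@d);a=a2
        u=d;nn=np.array([-u[1],u[0]]);half=2.5;o=np.arange(-half,half+.01,.1)
    res=np.abs((pts-c)@nn).mean()
    n3=np.cross(ray(p,a)[1],ray(p,b)[1]); D=np.cross(n3,[0,0,1.]);
    y=np.degrees(np.arctan2(D[1],D[0]));print(a,b,'res %.2f yaw mod90 %.2f'%(res,(y+45)%90-45))
    return a,b
f=lambda x,y:(250+x/6.6,205+y/6.6)
for A,B in [((135,75),(525,130)),((540,150),(480,545)),((470,552),(65,495)),((50,480),(115,95))]:
    edgefit(T,f(*A),f(*B),3)
f=lambda x,y:(285+x/5.5,215+y/5.5)
for A,B in [((45,325),(375,495)),((400,500),(610,270)),((45,318),(135,235)),((50,420),(350,570))]:
    edgefit(S,f(*A),f(*B),3)
E
```

```text
camT [ 0.4461 -0.0684  1.2051] camS [1.2533 0.3221 0.7468]
[270.59   215.4365] [329.6194 224.1511] res 0.34 yaw mod90 -7.67
[331.1619 227.6215] [321.5797 287.3908] res 0.13 yaw mod90 -8.16
[321.1331 289.141 ] [259.9203 279.541 ] res 0.16 yaw mod90 -8.01
[256.7978 277.5858] [266.9407 219.308 ] res 0.36 yaw mod90 -7.96
[292.2962 275.815 ] [352.209  306.8921] res 0.35 yaw mod90 -8.18
[358.8866 306.8934] [395.468  263.7165] res 0.33 yaw mod90 -7.52
[291.4296 270.9107] [307.9377 255.9786] res 0.15 yaw mod90 -8.54
[293.3208 292.8464] [347.17   321.4474] res 0.19 yaw mod90 -7.82
```

```bash

cat > fit.py <<'E'
from h import *
from scipy.optimize import least_squares
def dots(p,x0,y0,w,h):
    f=8;g=cv2.resize(p['pixels'][y0:y0+h,x0:x0+w].min(2) if 0 else p['pixels'][y0:y0+h,x0:x0+w].mean(2).astype(np.uint8),None,fx=f,fy=f,interpolation=cv2.INTER_CUBIC)
    bw=(g<g.max()*0.5).astype(np.uint8)
    n,l,st,c=cv2.connectedComponentsWithStats(bw)
    out=[]
    for i in range(1,n):
        if 200<st[i,4]<3500:
            ys,xs=np.where(cv2.dilate((l==i).astype(np.uint8),np.ones((9,9)))>0); w_=np.clip(g.max()*.85-g[ys,xs].astype(float),0,None)
            out.append([(xs@w_/w_.sum()+.5)/f-.5+x0,(ys@w_/w_.sum()+.5)/f-.5+y0,st[i,4]])
    return np.array(out)
E
python3 - <<'E'
from fit import *
import pickle
np.set_printoptions(precision=4,suppress=True)
S,T=pickle.load(open('P.pkl','rb'))
dT=dots(T,255,212,72,72); dS=dots(S,300,228,90,55)
print(dT);print(dS)
def sel(d,p,c0):
    r=[]
    for q in d:
        X=atz(p,q[:2],.088); rr=np.hypot(*(X-c0)[:2]); 
        if .045<rr<.075: r.append(q[:2])
    return np.array(r)
c0=np.array([.578,.021,.088])
dT=sel(dT,T,c0); dS=sel(dS,S,c0); print(len(dT),len(dS))
def model(v,ph): 
    a=ph+np.arange(12)*np.pi/6
    return np.c_[v[0]+v[3]*np.cos(a),v[1]+v[3]*np.sin(a),np.full(12,v[2])]
def cost(v,sh=True):
    M=model(v,v[4]);r=[]
    for d,p,o in ((dT,T,np.zeros(2)),(dS,S,v[5:7])):
        m=proj(p,M)+o
        for q in d:
            e=m-q; r+=list(e[np.argmin((e**2).sum(1))])
    return np.array(r+list(v[5:7]*.3))
best=None
for ph in np.radians([0,5,10,15,20,25]):
    s=least_squares(cost,[.578,.021,.088,.06,ph,0,0])
    if best is None or s.cost<best.cost: best=s
print(best.x,best.cost,np.abs(best.fun).max())
# single-view at various z
for z in (.083,.088,.093):
    for d,p,n in((dT,T,'T'),(dS,S,'S')):
        X=np.array([atz(p,q,z)[:2] for q in d]); 
        A=np.c_[2*X,np.ones(len(X))];k=np.linalg.lstsq(A,(X**2).sum(1),rcond=None)[0];print(n,z,k[:2],np.sqrt(k[2]+k[:2]@k[:2]))
E
```

```text
[[ 290.5889  225.4072 1470.    ]
 [ 303.3608  227.3126 1459.    ]
 [ 278.5721  230.0493 1458.    ]
 [ 313.3766  235.3123 1442.    ]
 [ 270.3094  240.0131 1551.    ]
 [ 318.0415  247.252  1492.    ]
 [ 291.8282  248.4676 2777.    ]
 [ 268.1502  252.708  1514.    ]
 [ 316.0599  260.054  1468.    ]
 [ 272.6558  264.7677 1538.    ]
 [ 307.7938  270.1659 1436.    ]
 [ 282.6793  272.9382 1507.    ]
 [ 295.6033  274.8948 1514.    ]]
[[ 325.768   238.2651 1986.    ]
 [ 366.4397  240.5712 1999.    ]
 [ 317.2223  246.3224 2021.    ]
 [ 373.8196  249.5418 2044.    ]
 [ 315.718   256.4228 2125.    ]
 [ 373.6828  259.8217 2202.    ]
 [ 322.1701  266.0793 2308.    ]
 [ 365.5602  268.6929 2318.    ]
 [ 335.2854  272.4057 2412.    ]
 [ 351.3589  273.444  2471.    ]
 [ 386.6187  279.136  2496.    ]]
12 10
[0.5777 0.0237 0.0859 0.0611 0.6483 0.322  0.0081] 0.017157213328580414 0.09658600633875668
T 0.083 [0.578  0.0239] 0.06129780115067468
S 0.083 [0.5744 0.023 ] 0.0613863475424632
T 0.088 [0.5774 0.0235] 0.061024666469513135
S 0.088 [0.5795 0.0252] 0.06092397551377956
T 0.093 [0.5768 0.0231] 0.060751531788347905
S 0.093 [0.5847 0.0275] 0.06046160348508916
```

```bash

cat > nut.py <<'E'
from h import *
def rect(p,c,z,half=.036,n=400):
    s=np.linspace(-half,half,n); # image: up=+x, left=+y
    X=np.stack([c[0]-s[:,None]+0*s[None],c[1]-s[None]+0*s[:,None],np.full((n,n),z)],-1).reshape(-1,3)
    q=proj(p,X).reshape(n,n,2).astype(np.float32)
    return cv2.remap(p['pixels'],q[...,0],q[...,1],cv2.INTER_CUBIC)
def slotphase(p,c,z,r0=.014,r1=.022):
    g=p['pixels'].astype(np.float32).mean(2)
    a=np.radians(np.arange(0,360,1.)); out=0
    prof=[]
    for r in np.linspace(r0,r1,9):
        X=np.c_[c[0]+r*np.cos(a),c[1]+r*np.sin(a),np.full(360,z)];q=proj(p,X).astype(np.float32)
        prof.append(cv2.remap(g,q[None,:,0],q[None,:,1],cv2.INTER_CUBIC)[0])
    m=np.mean(prof,0); F=np.fft.fft(m)
    ph=np.degrees(np.angle(-F[6].conj()))/6
    return ph, abs(F[[1,2,3,4,5,6,7,8,12]])/360, m
E
python3 - <<'E'
from nut import *
import pickle
np.set_printoptions(precision=2,suppress=True)
S,T=pickle.load(open('P.pkl','rb'))
ims=[]
for p,c in((T,(.5772,.0232)),(S,(.5785,.0245))):
    for dz in (-.003,0,.003):
      for z in (.126+dz,):
        for dx in ((0,0),(.002,0),(-.002,0),(0,.002),(0,-.002)) if dz==0 else ((0,0),):
          ph,m,_=slotphase(p,(c[0]+dx[0],c[1]+dx[1]),z); print('slot dir %.1f'%ph,'rel base %.1f'%((ph+8)%60),m)
    ims.append(rect(p,c,.126))
cv2.imwrite('pics/nutr.png',cv2.convertScaleAbs(np.hstack(ims),alpha=1.6))
E
```

```text
slot dir -17.6 rel base 50.4 [1.15 0.81 0.63 0.43 3.58 1.35 2.71 0.45 1.8 ]
slot dir -16.8 rel base 51.2 [1.07 0.78 0.62 0.54 3.58 0.76 2.87 0.5  1.91]
slot dir 11.4 rel base 19.4 [0.7  0.76 0.51 0.78 3.08 1.61 2.66 1.28 1.14]
slot dir -17.9 rel base 50.1 [1.07 1.52 0.78 0.87 3.01 3.   1.97 0.35 1.21]
slot dir 4.6 rel base 12.6 [0.61 0.86 0.87 1.4  3.23 0.29 2.86 0.79 1.43]
slot dir -18.0 rel base 50.0 [1.16 0.84 0.57 0.52 3.4  1.57 2.44 0.86 0.78]
slot dir -11.9 rel base 56.1 [0.96 0.78 0.61 0.68 3.53 0.2  2.97 0.62 1.93]
slot dir 12.2 rel base 20.2 [2.01 3.13 3.3  1.42 8.87 5.11 4.09 1.32 0.41]
slot dir 12.9 rel base 20.9 [ 4.98  2.16  6.31  1.97  5.44 11.43  1.28  0.81  0.18]
slot dir 12.9 rel base 20.9 [2.48 1.86 4.96 0.88 8.03 8.72 2.6  0.91 0.35]
slot dir 12.9 rel base 20.9 [ 7.44  2.82  7.47  2.32  2.4  11.17  4.32  1.22  0.38]
slot dir 11.8 rel base 19.8 [5.35 1.99 5.65 4.23 7.66 8.94 3.68 1.28 0.27]
slot dir 14.1 rel base 22.1 [ 5.5   2.92  6.35  2.82  5.66 10.7   1.9   2.17  0.13]
slot dir 14.2 rel base 22.2 [9.17 3.53 7.33 1.29 1.87 9.8  5.96 0.6  0.32]
```

View pics/nutr.png

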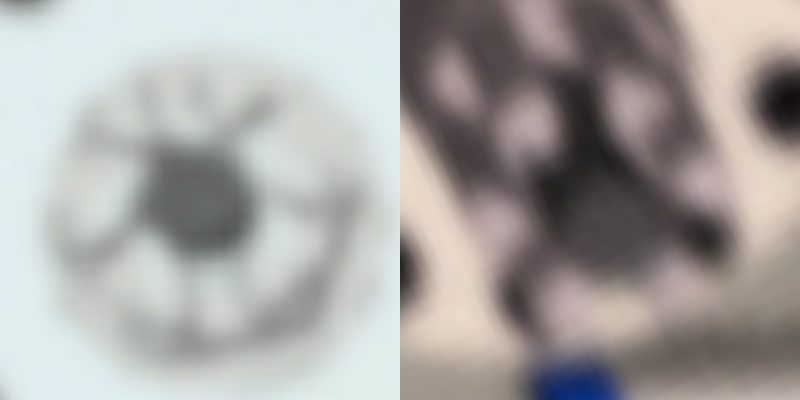

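>>> {"op": "send_rows", "data": {"steps": [[0,-3.4,-2.6,0,0,0,0],[0,-3.4,-2.6,0,0,0,0],[0,-3.4,-2.6,0,0,0,0],[0,-3.4,-2.6,0,0,0,0],[0,-3.4,-2.6,0,0,0,0],[0,-3.4,-2.6,0,0,0,0],[0,-3.4,-2.6,0,0,0,0],[0,-3.4,-2.6,0,0,0,0],[0,-3.4,-2.6,0,0,0,0],[0,-3.4,-2.6,0,0,0,0],[0,-3.4,-2.6,0,0,0,0],[0,-3.4,-2.6,0,0,0,0],[0,-3.4,-2.6,0,0,0,0],[0,-3.4,-2.6,0,0,0,0],[0,-3.4,-2.6,0,0,0,0],[0,0,0,0,0,0,0]]}}

```text
time: 3.65
tcp_pos: [0.5598, 0.0597, 0.2037]
tool_rot: [-3.14, 0.002, 2.817]
wrist_force: [0.1, 0.7, -0.0]
width: 0.0001
```

```bash

python3 - <<'E'
from h import *
np.set_printoptions(precision=4,suppress=True)
s=arm.state()
for k in ('time','joint_positions','tcp_pos','tool_rot','wrist_force','moment','width'): print(k,s[k])
E
```

```text
time 3.65
joint_positions [-0.0298  0.6115 -0.2656  1.7554  0.2149  0.8022  0.847 ]
tcp_pos [0.5598 0.0597 0.2037]
tool_rot [-3.1398  0.0021  2.8173]
wrist_force [ 0.0957  0.7473 -0.015 ]
moment [ 0.0413  0.0052 -0.0091]
width 0.00011331642818023446
```

>>> {"op": "send_rows", "data": {"steps": [[0,-1.42,-1.42,1.5,0,0,0],[0,-1.43,-1.42,1.5,0,0,0],[0,0,0,1.5,0,0,0],[0,0,0,1.3,0,0,0],[0,0,0,0,0,0,0],[0,0,0,0,0,0,0]]}}

```text
time: 4.4
tcp_pos: [0.5762, 0.0295, 0.1462]
tool_rot: [3.141, 0.0, 2.826]
wrist_force: [0.0, -0.1, 0.7]
width: 0.0001
```

```bash

python3 - <<'E'
from h import *
for n in ['scene','top']:
    p=arm.read_camera(n); a=p['pixels'][200:320,270:410] if n=='scene' else p['pixels'][190:310,230:370]
    cv2.imwrite('pics/a_%s.png'%n,cv2.convertScaleAbs(cv2.resize(a,None,fx=5,fy=5,interpolation=cv2.INTER_CUBIC),alpha=1.5))
E
```

```text
(no output)
```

View pics/a_scene.png

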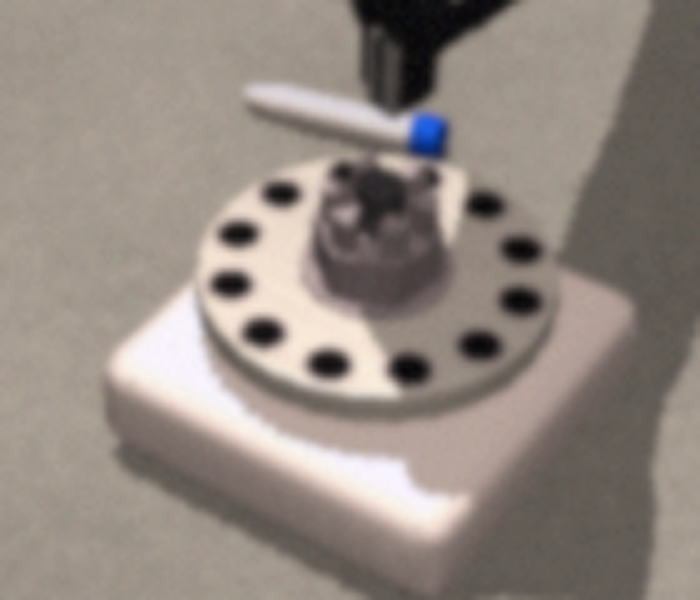

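```bash

python3 - <<'E'
from h import *
s=arm.state(); print(s['tcp_pos'],s['time'])
for n in ['scene','top']:
    p=arm.read_camera(n); print(n,proj(p,s['tcp_pos']),proj(p,[.5777,.0237,.134]))
E
```

```text
[0.5764606 0.0291212 0.1465091] 4.5
scene [[348.24833801 230.55153505]] [[345.31205889 234.97898234]]
top [[288.64018079 247.38358195]] [[291.45082064 247.55301966]]
```

View pics/a_top.png

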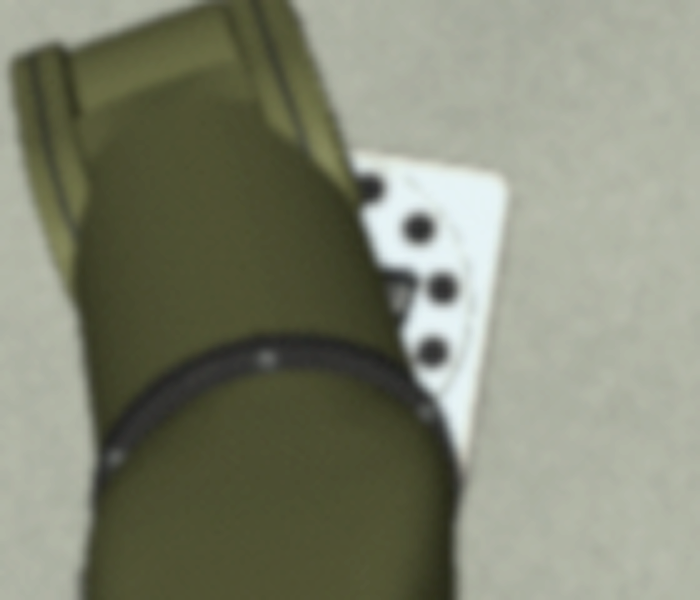

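```bash

python3 - <<'E'
from h import *
p=arm.read_camera('scene'); a=p['pixels'][195:255,315:385]
cv2.imwrite('pics/b.png',cv2.convertScaleAbs(cv2.resize(a,None,fx=10,fy=10,interpolation=cv2.INTER_NEAREST),alpha=2))
print(arm.state()['tcp_pos'])
E
```

```text
[0.57636534 0.02876748 0.14639203]
```

View pics/b.png

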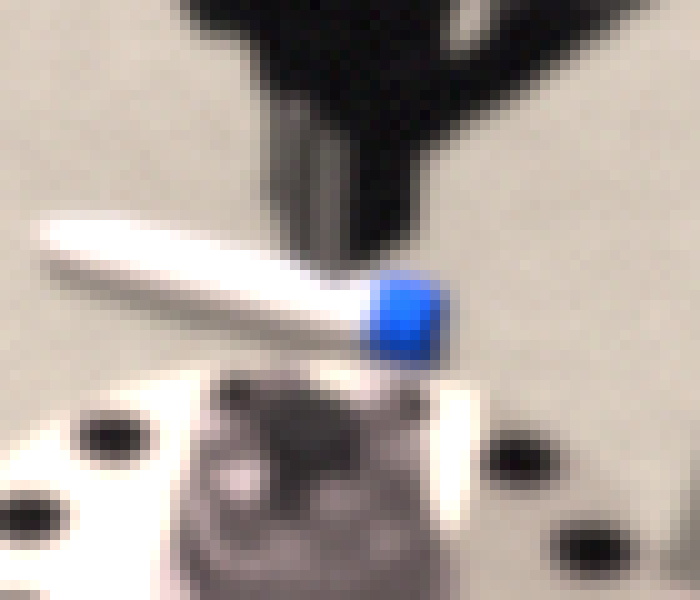

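>>> {"op": "send_rows", "data": {"steps": [[0,-0.28,-0.46,0.1,0,0,0],[0,0,0,0.15,0,0,0],[0,0,0,0.15,0,0,0],[0,0,0,0.1,0,0,0],[0,0,0,0.1,0,0,0],[0,0,0,0,0,0,0]]}}

```text
time: 5.4
tcp_pos: [0.5772, 0.0235, 0.1398]
tool_rot: [3.142, -0.0, 2.825]
wrist_force: [0.6, 0.4, 0.6]
width: -0.0001
```

>>> {"op": "send_rows", "data": {"steps": [[0,0,0,0.1,0,0,0],[0,0,0,0.1,0,0,0],[0,0,0,0.1,0,0,0],[0,0,0,0,0,0,0]]}}

```text
time: 5.9
tcp_pos: [0.5772, 0.0233, 0.1368]
tool_rot: [-3.142, -0.0, 2.825]
wrist_force: [1.2, -0.1, -0.0]
width: -0.0004
```

>>> {"op": "send_rows", "data": {"steps": [[0,0,0,0.1,0,0,0],[0,0,0,0.1,0,0,0],[0,0,0,0.1,0,0,0],[0,0,0,0,0,0,0]]}}

```text
time: 6.4
tcp_pos: [0.5772, 0.0233, 0.1338]
tool_rot: [-3.142, -0.0, 2.825]
wrist_force: [0.2, -0.2, -0.4]
width: -0.0
```

>>> {"op": "send_rows", "data": {"steps": [[0,0,0,0.1,0,0,0],[0,0,0,0.1,0,0,0],[0,0,0,0.05,0,0,0],[0,0,0,0,0,0,0]]}}

```text
time: 6.9
tcp_pos: [0.5773, 0.0234, 0.1313]
tool_rot: [3.142, -0.0, 2.825]
wrist_force: [-0.2, 0.7, 1.0]
width: -0.0002
```

>>> {"op": "send_rows", "data": {"steps": [[0,0,0,0.1,0,0,0],[0,0,0,0.1,0,0,0],[0,0,0,0.0,0,0,0]]}}

```text
time: 7.28
tcp_pos: [0.5772, 0.0234, 0.1293]
tool_rot: [-3.142, -0.0, 2.825]
wrist_force: [0.4, -0.4, 0.4]
width: 0.0004
```

```bash

python3 - <<'E'
from h import *
p=arm.read_camera('scene'); a=p['pixels'][195:255,315:385]
cv2.imwrite('pics/b2.png',cv2.convertScaleAbs(cv2.resize(a,None,fx=10,fy=10,interpolation=cv2.INTER_NEAREST),alpha=2))
print(arm.state()['tcp_pos'], proj(p,arm.state()['tcp_pos']))
E
```

```text
[0.57724805 0.02334823 0.12931698] [[345.18173968 236.59849135]]
```

View pics/b2.png

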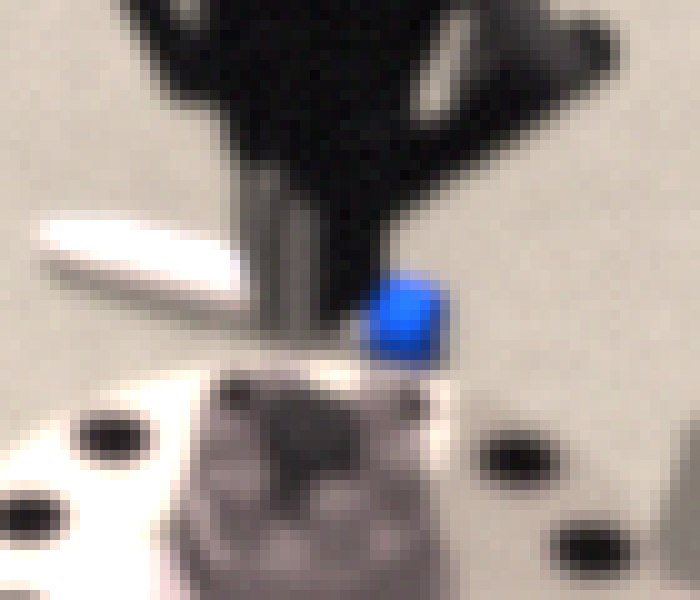

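>>> {"op": "send_rows", "data": {"steps": [[0,0,0,0.1,0,0,0],[0,0,0,0.1,0,0,0],[0,0,0,0.1,0,0,0]]}}

```text
time: 7.7
tcp_pos: [0.5773, 0.0234, 0.1263]
tool_rot: [3.142, 0.0, 2.825]
wrist_force: [-0.1, -0.1, -0.4]
width: 0.0
```

>>> {"op": "send_rows", "data": {"steps": [[0,0,0,0.1,0,0,0],[0,0,0,0.1,0,0,0],[0,0,0,0.1,0,0,0]]}}

```text
time: 8.07
tcp_pos: [0.5773, 0.0233, 0.1233]
tool_rot: [3.142, -0.0, 2.825]
wrist_force: [0.5, -0.0, -0.6]
width: -0.0003
```

>>> {"op": "send_rows", "data": {"steps": [[0,0,0,0.15,0,0,0],[0,0,0,0.15,0,0,0],[0,0,0,0.1,0,0,0]]}}

```text
time: 8.45
tcp_pos: [0.5773, 0.0234, 0.1192]
tool_rot: [3.142, -0.0, 2.825]
wrist_force: [-0.6, -0.1, -0.1]
width: -0.0001
```

>>> {"op": "send_rows", "data": {"steps": [[0,0,0,0.1,0,0,0],[0,0,0,0.1,0,0,0],[0,0,0,0.1,0,0,0]]}}

```text
time: 8.82
tcp_pos: [0.5773, 0.0234, 0.1163]
tool_rot: [3.142, -0.0, 2.825]
wrist_force: [-1.0, -0.4, 0.7]
width: 0.0001
```

>>> {"op": "send_rows", "data": {"steps": [[0,0,0,0.1,0,0,0],[0,0,0,0.1,0,0,0]]}}

```text
time: 9.07
tcp_pos: [0.5773, 0.0234, 0.1143]
tool_rot: [3.142, 0.0, 2.825]
wrist_force: [0.3, -0.3, 0.9]
width: -0.0002
```

```bash

python3 - <<'E'
from h import *
p=arm.read_camera('scene'); a=p['pixels'][195:255,315:385]
cv2.imwrite('pics/b3.png',cv2.convertScaleAbs(cv2.resize(a,None,fx=10,fy=10,interpolation=cv2.INTER_NEAREST),alpha=2))
print(arm.state()['tcp_pos'], proj(p,arm.state()['tcp_pos']))
E
```

```text
[0.57720859 0.0233968  0.11418985] [[344.99773979 242.33094932]]
```

View pics/b3.png

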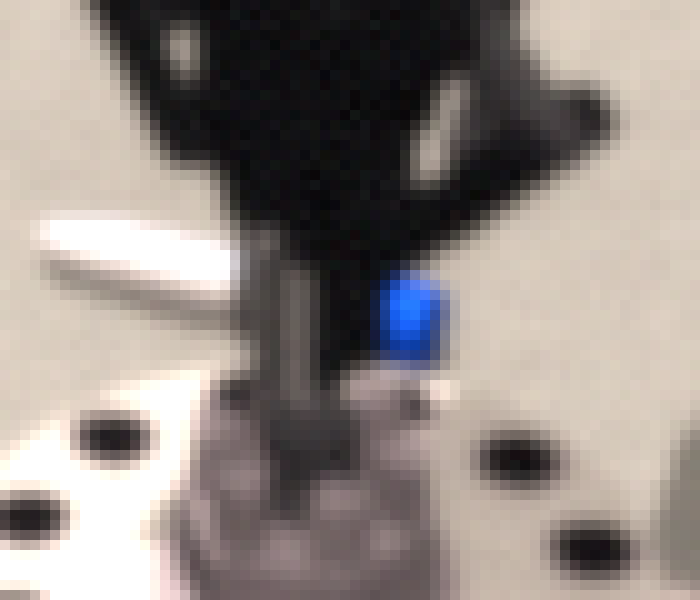

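>>> {"op": "send_rows", "data": {"steps": [[0,0,0,0.1,0,0,0],[0,0,0,0.1,0,0,0]]}}

```text
time: 9.38
tcp_pos: [0.5773, 0.0233, 0.1123]
tool_rot: [3.142, 0.0, 2.825]
wrist_force: [-0.4, 0.1, -0.5]
width: -0.0
```

>>> {"op": "send_rows", "data": {"steps": [[0,0,0,0.1,0,0,0],[0,0,0,0.1,0,0,0]]}}

```text
time: 9.62
tcp_pos: [0.5773, 0.0234, 0.1103]
tool_rot: [3.142, -0.0, 2.825]
wrist_force: [0.8, 0.4, 0.1]
width: 0.0002
```

>>> {"op": "send_rows", "data": {"steps": [[0,0,0,0.1,0,0,0],[0,0,0,0.1,0,0,0]]}}

```text
time: 9.88
tcp_pos: [0.5773, 0.0234, 0.1083]
tool_rot: [3.142, -0.0, 2.825]
wrist_force: [0.2, -1.0, 0.8]
width: -0.0
```

>>> {"op": "send_rows", "data": {"steps": [[0,0,0,0.1,0,0,0],[0,0,0,0.1,0,0,0]]}}

```text
time: 10.12
tcp_pos: [0.5773, 0.0234, 0.1063]
tool_rot: [3.142, -0.0, 2.825]
wrist_force: [-0.0, 0.3, -0.5]
width: 0.0
```

>>> {"op": "send_rows", "data": {"steps": [[0,0,0,0.1,0,0,0],[0,0,0,0,0,0,0]]}}

```text
time: 10.38
tcp_pos: [0.5773, 0.0233, 0.1061]
tool_rot: [-3.142, 0.0, 2.825]
wrist_force: [-1.4, 0.2, 6.5]
width: -0.0003
```

```bash

python3 - <<'E'
from h import *
p=arm.read_camera('scene'); a=p['pixels'][195:255,315:385]
cv2.imwrite('pics/b4.png',cv2.convertScaleAbs(cv2.resize(a,None,fx=10,fy=10,interpolation=cv2.INTER_NEAREST),alpha=2))
s=arm.state()
print(s['tcp_pos'],s['wrist_force'],s['joint_torque'])
E
```

```text
[0.57733566 0.02337865 0.10616962] [-1.30131816 -0.61889236  6.79211692] [-6.84921560e-02 -4.93066800e+01 -1.60043981e+00 -1.11767104e+01
  9.67323873e-02 -5.53777311e-01 -1.18127286e-03]
```

View pics/b4.png

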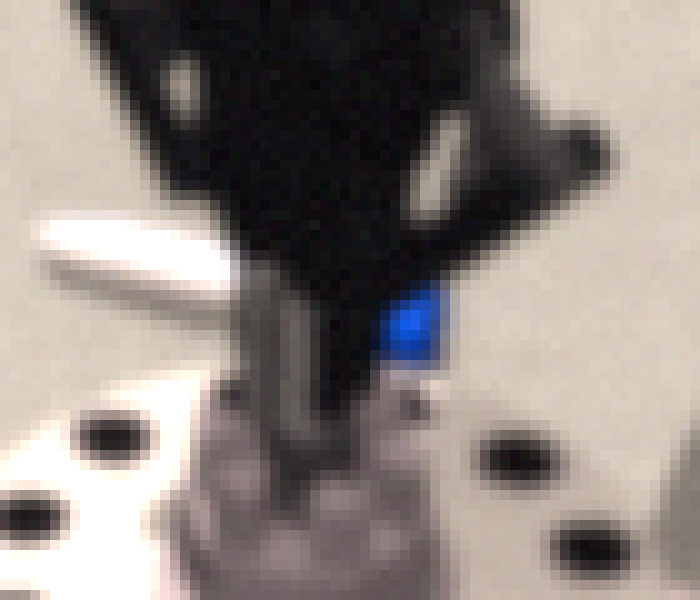

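>>> {"op": "send_rows", "data": {"steps": [[0,0,0,-0.5,0,0,0],[1,0,0,-0.7,0,0,0],[1,0,0,0,0,0,0],[1,0,0,0,0,0,0],[1,0,0,0,0,0,0],[1,0,0,0,0,0,0]]}}

```text
time: 11.18
tcp_pos: [0.5772, 0.0234, 0.1172]
tool_rot: [-3.142, -0.0, 2.825]
wrist_force: [-0.4, -0.4, 0.1]
width: 0.0852
```

>>> {"op": "send_rows", "data": {"steps": [[1,0,0,1.0,0,0,0],[1,0,0,1.0,0,0,0],[1,0,0,1.0,0,0,0],[1,0,0,0,0,0,0]]}}

```text
time: 11.68
tcp_pos: [0.5764, 0.0233, 0.0861]
tool_rot: [-3.141, -0.002, 2.825]
wrist_force: [-0.3, 0.5, -0.3]
width: 0.0851
```

>>> {"op": "send_rows", "data": {"steps": [[1,0,0,0.5,0,0,0],[1,0,0,0.4,0,0,0],[1,0,0,0.4,0,0,0],[1,0,0,0.3,0,0,0],[1,0,0,0,0,0,0]]}}

```text
time: 12.3
tcp_pos: [0.5771, 0.0233, 0.0711]
tool_rot: [-3.141, -0.0, 2.825]
wrist_force: [-0.1, -0.4, 0.2]
width: 0.0855
```

```bash

python3 - <<'E'
from h import *
p=arm.read_camera('scene'); a=p['pixels'][185:285,295:415]
cv2.imwrite('pics/c.png',cv2.convertScaleAbs(cv2.resize(a,None,fx=6,fy=6,interpolation=cv2.INTER_CUBIC),alpha=2))
s=arm.state()
print(s['tcp_pos'],s['tool_rot'],s['wrist_force'],s['joint_positions'])
E
```

```text
[0.57724544 0.02335777 0.07130666] [ 3.14156418e+00 -1.24114332e-04  2.82479690e+00] [0.18305857 0.28851219 0.0704219 ] [-6.50043252e-04  8.17076042e-01 -2.06061432e-01  1.81747996e+00
  2.95714468e-01  5.37111214e-01  8.55243569e-01]
```

View pics/c.png

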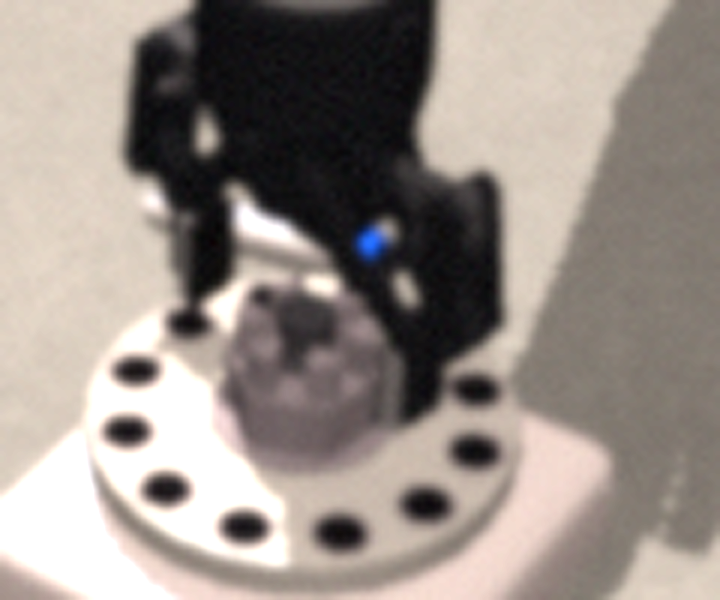

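>>> {"op": "send_rows", "data": {"steps": [[1,0,0,0.3,0,0,0],[1,0,0,0.3,0,0,0],[0.62,0,0,0,0,0,0],[0.58,0,0,0,0,0,0],[0.56,0,0,0,0,0,0]], "squeeze": 20}}

```text
time: 12.98
tcp_pos: [0.5778, 0.0244, 0.0657]
tool_rot: [3.14, 0.001, 2.825]
wrist_force: [-0.3, 1.4, 0.6]
width: 0.0481
```

>>> {"op": "send_rows", "data": {"steps": [[0.5,0,0,0,0,0,0],[0.5,0,0,0,0,0,0],[0.5,0,0,0,0,0,0]], "squeeze": 20}}

```text
time: 13.35
tcp_pos: [0.5777, 0.0244, 0.0657]
tool_rot: [3.14, 0.001, 2.826]
wrist_force: [-0.6, 4.5, 3.8]
width: 0.0475
```

```bash
cat > st.py <<'E'
from h import *
np.set_printoptions(precision=4,suppress=True)
s=arm.state()
for k in ('time','tcp_pos','tool_rot','wrist_force','moment','width'): print(k,s[k])
print('yaw deg',np.degrees(s['tool_rot'][2]))
E
python3 st.py
```

```text
time 13.35
tcp_pos [0.5777 0.0244 0.0657]
tool_rot [3.14   0.0006 2.8256]
wrist_force [-0.623   4.5267  3.8125]
moment [ 0.9104 -0.0092 -0.0151]
width 0.047451090367423045
yaw deg 161.8930671606999
```

>>> {"op": "send_rows", "data": {"steps": [[0.5,0,0.1,0,0,0,0],[0.5,0,0,0,0,0,0],[0.5,0,0,0,0,0,0]], "squeeze": 20}}

```text
time: 13.72
tcp_pos: [0.5777, 0.0244, 0.0657]
tool_rot: [3.141, 0.0, 2.825]
wrist_force: [-0.6, 2.2, 6.1]
width: 0.0473
```

```bash
python3 st.py
```

```text
time 13.725
tcp_pos [0.5777 0.0244 0.0657]
tool_rot [3.1414 0.0003 2.8247]
wrist_force [-0.5846  2.1544  6.126 ]
moment [ 0.8092  0.0835 -0.042 ]
width 0.04727903256123654
yaw deg 161.844311600961
```

>>> {"op": "send_rows", "data": {"steps": [[0.5,0,0,0,0,0,0],[0.5,0,0,0,0,0,0],[0.5,0,0,0,0,0,0.03],[0.5,0,0,0,0,0,0.03],[0.5,0,0,0,0,0,0.03],[0.5,0,0,0,0,0,0.03],[0.5,0,0,0,0,0,0]], "squeeze": 90}}

```text
time: 14.6
tcp_pos: [0.5778, 0.0244, 0.0662]
tool_rot: [-3.142, 0.001, 2.706]
wrist_force: [-1.5, 3.1, 8.4]
width: 0.0461
```

```bash
python3 st.py
```

```text
time 14.6
tcp_pos [0.5778 0.0244 0.0662]
tool_rot [-3.1415  0.0008  2.7064]
wrist_force [-1.4978  3.0653  8.3938]
moment [0.7646 0.2111 0.399 ]
width 0.04612303826028279
yaw deg 155.0675519799225
```

>>> {"op": "send_rows", "data": {"steps": [[0.5,0,0,0,0,0,0.035],[0.5,0,0,0,0,0,0.035],[0.5,0,0,0,0,0,0.035],[0.5,0,0,0,0,0,0.035],[0.5,0,0,0,0,0,0.035],[0.5,0,0,0,0,0,0.035],[0.5,0,0,0,0,0,0.035],[0.5,0,0,0,0,0,0]], "squeeze": 90}}

```text
time: 15.6
tcp_pos: [0.5778, 0.0244, 0.0661]
tool_rot: [3.141, 0.001, 2.462]
wrist_force: [-1.3, 2.5, 8.6]
width: 0.046
```

```bash
python3 st.py
```

```text
time 15.6
tcp_pos [0.5778 0.0244 0.0661]
tool_rot [3.1415 0.0007 2.4615]
wrist_force [-1.3172  2.5069  8.5664]
moment [0.7244 0.1847 0.4889]
width 0.04598382701095958
yaw deg 141.03398046102632
```

>>> {"op": "send_rows", "data": {"steps": [[0.5,0,0,0,0,0,0.02],[0.5,0,0,0,0,0,0.015],[0.5,0,0,0,0,0,0]], "squeeze": 90}}

```text
time: 15.98
tcp_pos: [0.5778, 0.0244, 0.0661]
tool_rot: [3.141, 0.001, 2.427]
wrist_force: [-1.5, 2.1, 8.9]
width: 0.0457
```

```bash
python3 st.py|tail -3
```

```text
moment [0.7448 0.2084 0.449 ]
width 0.04569372560441405
yaw deg 139.0353006060052
```

>>> {"op": "send_rows", "data": {"steps": [[0.5,0,0,0,0,0,-0.02],[0.5,0,0,0,0,0,-0.012],[0.5,0,0,0,0,0,0]], "squeeze": 90}}

```text
time: 16.35
tcp_pos: [0.5778, 0.0244, 0.0661]
tool_rot: [3.141, 0.0, 2.458]
wrist_force: [-1.2, 3.4, 8.5]
width: 0.0458
```

```bash
python3 st.py|tail -3
```

```text
moment [0.7605 0.2011 0.2143]
width 0.04581957075933603
yaw deg 140.8254344592283
```

>>> {"op": "send_rows", "data": {"steps": [[0.5,0,0,0,0,0,-0.02],[0.5,0,0,0,0,0,-0.008],[0.5,0,0,0,0,0,0]], "squeeze": 90}}

```text
time: 16.73
tcp_pos: [0.5778, 0.0244, 0.0662]
tool_rot: [3.141, 0.0, 2.485]
wrist_force: [-1.9, 3.9, 8.5]
width: 0.0462
```

```bash
python3 st.py
```

```text
time 16.725
tcp_pos [0.5778 0.0244 0.0662]
tool_rot [3.1412 0.0004 2.4851]
wrist_force [-1.9048  3.9194  8.5136]
moment [0.759  0.2841 0.0263]
width 0.04620027838899508
yaw deg 142.3831901897577
```

>>> {"op": "send_rows", "data": {"steps": [[1,0,0,0,0,0,0],[1,0,0,0,0,0,0],[1,0,0,0,0,0,0],[1,0,0,-2,0,0,0],[1,0,0,-4,0,0,0],[1,0,0,-4,0,0,0],[1,4,3,-1,0,0,0],[1,5,4,0,0,0,0],[1,5,4,0,0,0,0],[1,5,4,0,0,0,0],[1,0,0,0,0,0,0]], "squeeze": 40}}

```text
time: 18.1
tcp_pos: [0.5168, 0.2626, 0.1754]
tool_rot: [3.138, -0.004, 2.496]
wrist_force: [-0.7, -0.1, 0.4]
width: 0.0855
```

```bash

python3 - <<'E'
from nut import *
import pickle
np.set_printoptions(precision=2,suppress=True)
S=arm.read_camera('scene');T=arm.read_camera('top'); pickle.dump([S,T],open('P2.pkl','wb')); print(arm.state()['tcp_pos'])
ims=[]
for p,c in((T,(.5772,.0232)),(S,(.5785,.0245))):
    for z in (.122,.125):
        for dx in ((0,0),(.002,0),(-.002,0),(0,.002),(0,-.002)):
          ph,m,_=slotphase(p,(c[0]+dx[0],c[1]+dx[1]),z); print('rel base %.1f'%((ph+8+30)%60-30),m)
    ims.append(rect(p,c,.124))
cv2.imwrite('pics/nutr2.png',cv2.convertScaleAbs(np.hstack(ims),alpha=1.6))
a=S['pixels'][195:275,305:395]
cv2.imwrite('pics/d.png',cv2.convertScaleAbs(cv2.resize(a,None,fx=7,fy=7,interpolation=cv2.INTER_CUBIC),alpha=2))
E
```

```text
[0.52 0.25 0.18]
rel base -28.0 [1.84 0.72 0.52 0.41 3.49 1.69 3.02 0.46 1.63]
rel base 0.3 [1.33 1.   0.7  1.01 3.1  1.22 3.02 1.25 1.39]
rel base -28.6 [1.77 0.78 0.27 0.36 2.65 4.06 1.45 0.43 0.58]
rel base -29.0 [1.29 1.3  0.88 0.62 3.35 0.69 3.29 0.79 1.43]
rel base -27.4 [2.29 1.56 0.53 0.34 3.31 2.32 2.67 1.11 0.58]
rel base -27.6 [1.7  0.86 0.6  0.52 3.48 1.03 3.22 0.41 1.77]
rel base 0.8 [1.07 0.9  0.67 1.11 2.84 1.78 2.85 1.37 1.21]
rel base -28.6 [1.7  0.68 0.32 0.37 2.89 3.6  1.91 0.44 0.88]
rel base 26.2 [1.09 1.28 0.97 0.62 3.28 0.08 3.32 0.97 1.32]
rel base -27.0 [2.16 1.41 0.57 0.45 3.39 1.76 2.84 1.15 0.81]
rel base -0.0 [1.82 7.28 1.6  6.25 7.58 2.97 4.79 1.74 0.67]
rel base -28.0 [2.47 8.25 2.69 7.25 5.36 1.84 4.44 1.93 0.78]
rel base -0.4 [1.74 6.12 0.51 5.27 7.56 7.65 3.42 1.11 0.43]
rel base -14.3 [3.31 7.75 1.92 6.64 6.26 0.42 4.24 2.38 0.81]
rel base 1.8 [3.9  7.07 2.05 5.58 8.34 3.88 5.25 1.19 0.74]
rel base 0.5 [ 0.74  5.08  0.69  4.12  5.98 11.23  0.5   1.06  0.53]
rel base 0.9 [1.9  6.36 1.21 5.02 7.93 7.25 4.14 0.91 0.55]
rel base -0.1 [ 3.7   3.88  1.73  3.48  3.24 11.75  4.33  0.72  1.  ]
rel base -1.3 [3.7  5.48 0.54 5.14 6.79 8.37 3.69 0.33 0.5 ]
rel base 2.1 [ 4.65  4.97  1.65  3.32  6.02 10.41  3.5   2.36  0.46]
```

View pics/nutr2.png

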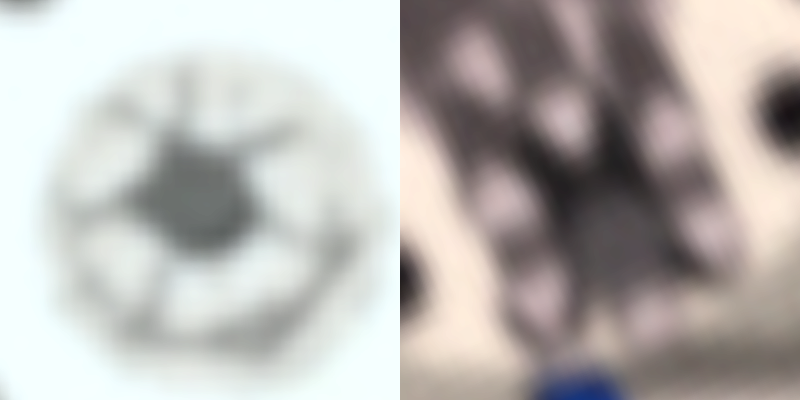

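View pics/d.png

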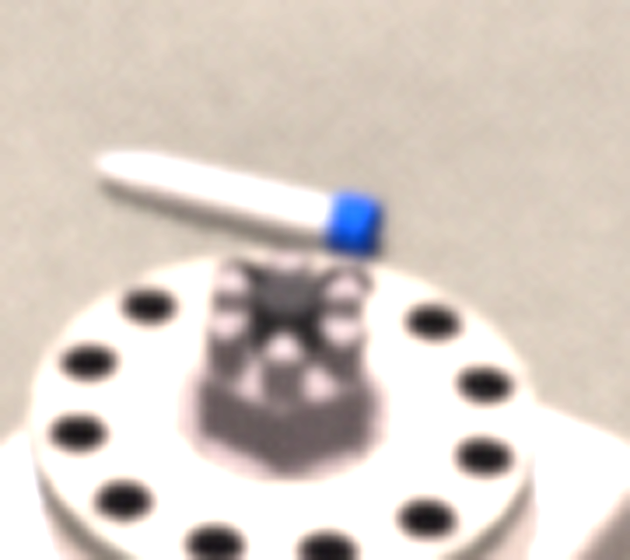

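```bash

cat > ov.py <<'E'
from h import *
import pickle,sys
S,T=pickle.load(open('P2.pkl','rb'))
def box(x0,x1,y0,y1,z0,z1): return np.array([[x,y,z] for x in(x0,x1) for y in(y0,y1) for z in(z0,z1)])
E=[(0,1),(0,2),(0,4),(1,3),(1,5),(2,3),(2,6),(3,7),(4,5),(4,6),(5,7),(6,7)]
def ov(px,py,yaw,name,sh=((0,0),(0,0)),f=8):
    c,s=np.cos(yaw),np.sin(yaw);R=np.array([[c,-s,0],[s,c,0],[0,0,1]])
    ims=[]
    for p,(x0,y0),d in((T,(395,262),sh[0]),(S,(212,182),sh[1])):
        im=cv2.convertScaleAbs(cv2.resize(p['pixels'][y0:y0+60,x0:x0+50],None,fx=f,fy=f,interpolation=cv2.INTER_CUBIC),alpha=1.3)
        raw=im.copy()
        for b,col in((box(-.034,-.004,-.005,.005,-.020,.036),(0,0,255)),(box(0,.048,-.0035,.0035,-.0035,.0035),(0,200,0)),(box(-.004,0,-.009,.009,-.008,.008),(255,0,0))):
            q=proj(p,b@R.T+[px,py,.025])+d; q=(q-[x0,y0]+.5)*f
            for i,j in E: cv2.line(im,tuple(int(v) for v in q[i]),tuple(int(v) for v in q[j]),col,1)
        ims+= [im]
    cv2.imwrite('pics/'+name,np.hstack(ims))
E
python3 - <<'E'
from ov import *
for n,xy in(('tabtop',(430.2,302)),): print(atz(T,xy,.061))
print(atz(T,(428,277),.025), atz(T,(428.3,296),.025))
ov(.503,-.3215,0.0,'ov1.png')
E
```

```text
[ 0.45700799 -0.31427044  0.061     ]
[ 0.5206233 -0.3171112  0.025    ] [ 0.47240805 -0.31735885  0.025     ]
```

View pics/ov1.png

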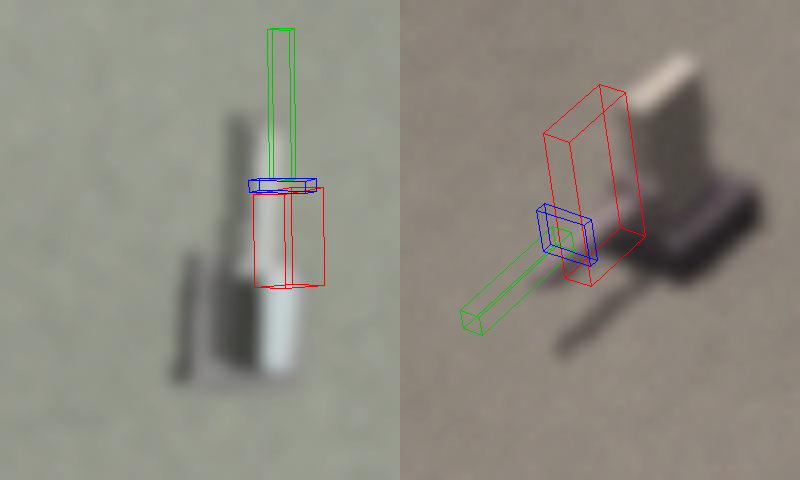

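```bash

python3 - <<'E'
from ov import *
ov(.4765,-.3175,-0.015,'ov2.png')
E
```

```text
(no output)
```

View pics/ov2.png

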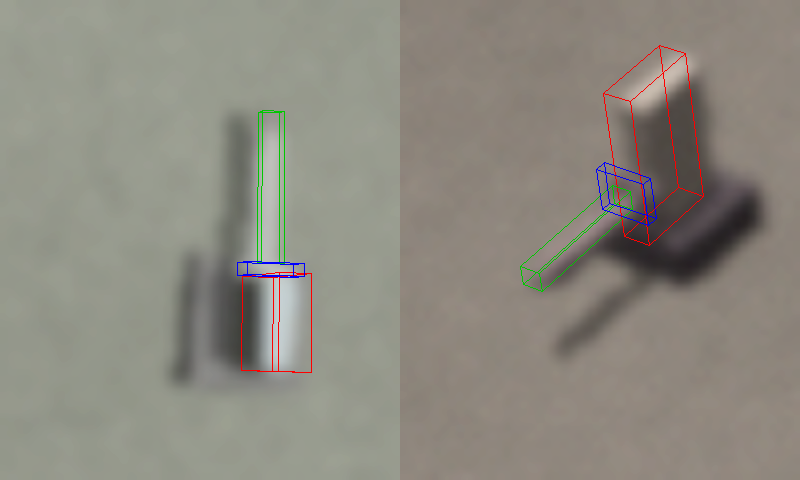

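```bash

python3 - <<'E'
from ov import *
ov(.475,-.3148,0.01,'ov3.png')
E
```

```text
(no output)
```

View pics/ov3.png

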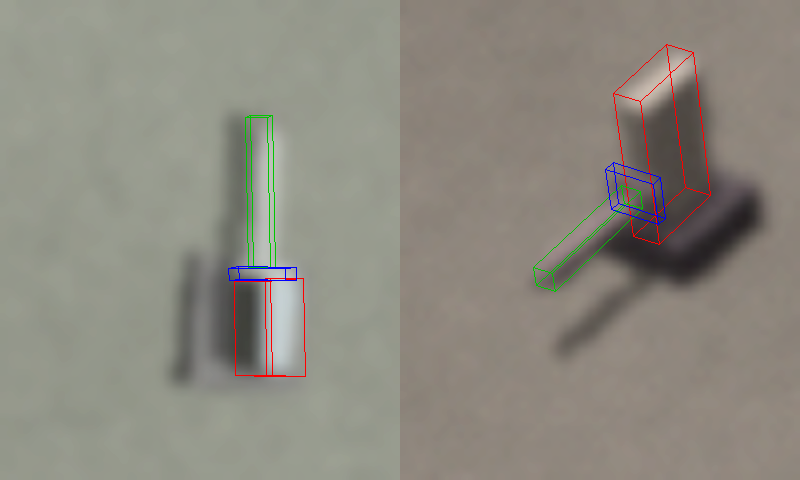

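```bash

python3 - <<'E'
from ov import *
ov(.475,-.3150,-0.07,'ov4.png')
a=T['pixels'][262:322,395:455]
cv2.imwrite('pics/pz.png',cv2.convertScaleAbs(cv2.resize(a,None,fx=10,fy=10,interpolation=cv2.INTER_LANCZOS4),alpha=1.4))
E
```

```text
(no output)
```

View pics/ov4.png

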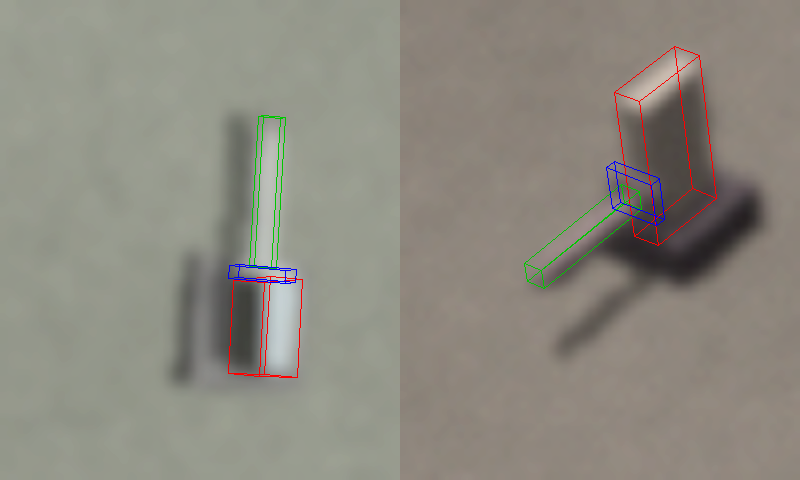

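View pics/pz.png

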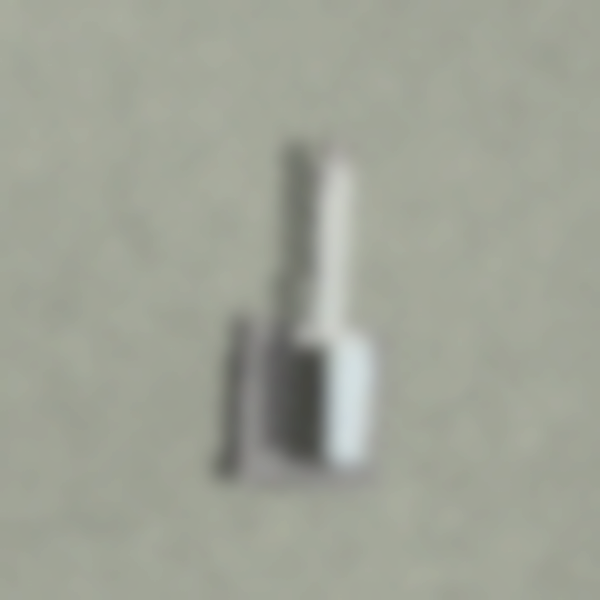

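>>> {"op": "send_rows", "data": {"steps": [[0,-1.87,-4.48,0,0,0,0],[0,-1.87,-4.48,0,0,0,0],[0,-1.87,-4.48,0,0,0,0],[0,-1.87,-4.48,0,0,0,0],[0,-1.87,-4.48,0,0,0,0],[0,-1.87,-4.48,0,0,0,0],[0,-1.87,-4.48,0,0,0,0],[0,-1.87,-4.48,0,0,0,0],[0,-1.87,-4.48,0,0,0,0],[0,-1.87,-4.48,0,0,0,0],[0,0,0,1,0,0,-0.145],[0,0,0,4,0,0,-0.145],[0,0,0,4,0,0,-0.145],[0,0,0,4,0,0,-0.145],[0,0,0,3,0,0,0],[0,0,0,0,0,0,0]]}}

```text
time: 20.2
tcp_pos: [0.392, -0.2156, 0.014]
tool_rot: [-3.141, -0.005, 3.062]
wrist_force: [-0.4, -0.1, 0.5]
width: -0.0003
```

```bash
python3 st.py
python3 - <<'E'
from h import *
p=arm.read_camera('top'); save(p,'e_top.png'); p=arm.read_camera('scene'); save(p,'e_scene.png')
E
```

```text
time 20.2
tcp_pos [ 0.392  -0.2156  0.014 ]
tool_rot [-3.1409 -0.0047  3.0623]
wrist_force [-0.4175 -0.0686  0.4903]
moment [-0.0534  0.0025 -0.0005]
width -0.0003051321873507847
yaw deg 175.45562628740524
```

View pics/e_scene.png

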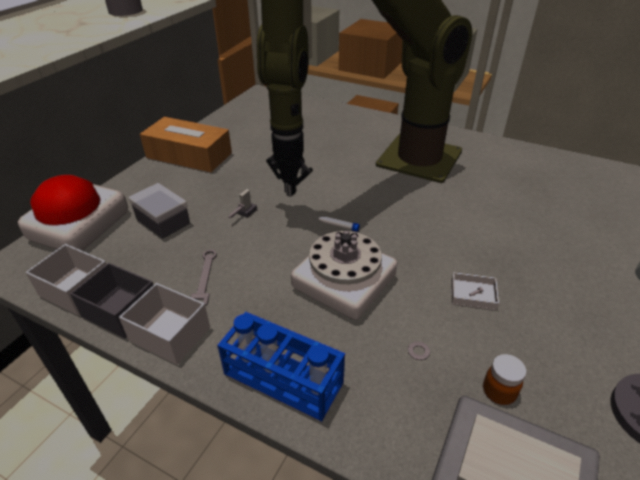

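>>> {"op": "send_rows", "data": {"steps": [[0,0,0,0.4,0,0,0],[0,0,0,0.4,0,0,0],[0,0,0,0.4,0,0,0],[0,0,0,0.4,0,0,0],[0,0,0,0.4,0,0,0],[0,0,0,0.4,0,0,0],[0,0,0,0,0,0,0]]}}

```text
time: 21.18
tcp_pos: [0.3943, -0.2142, -0.0089]
tool_rot: [3.141, -0.0, 3.066]
wrist_force: [-1.0, 0.3, 0.2]
width: -0.0001
```

>>> {"op": "send_rows", "data": {"steps": [[0,0,0,0.15,0,0,0],[0,0,0,0.15,0,0,0],[0,0,0,0.15,0,0,0],[0,0,0,0.15,0,0,0]]}}

```text
time: 21.68
tcp_pos: [0.3944, -0.2143, -0.0145]
tool_rot: [-3.142, 0.0, 3.065]
wrist_force: [0.6, 0.3, -0.2]
width: -0.0002
```

>>> {"op": "send_rows", "data": {"steps": [[0,0,0,0.1,0,0,0],[0,0,0,0.1,0,0,0],[0,0,0,0.1,0,0,0],[0,0,0,0.1,0,0,0]]}}

```text
time: 22.18
tcp_pos: [0.3943, -0.2144, -0.0187]
tool_rot: [3.141, 0.0, 3.065]
wrist_force: [0.3, 0.4, -0.0]
width: -0.0002
```

>>> {"op": "send_rows", "data": {"steps": [[0,0,0,0.1,0,0,0],[0,0,0,0.1,0,0,0],[0,0,0,0.1,0,0,0]]}}

```text
time: 22.55
tcp_pos: [0.3944, -0.2143, -0.0217]
tool_rot: [3.141, -0.0, 3.065]
wrist_force: [0.4, 0.4, -0.8]
width: -0.0
```

>>> {"op": "send_rows", "data": {"steps": [[0,0,0,0.1,0,0,0],[0,0,0,0.1,0,0,0]]}}

```text
time: 22.8
tcp_pos: [0.3944, -0.2143, -0.0237]
tool_rot: [3.142, -0.0, 3.065]
wrist_force: [-0.2, 0.4, 0.2]
width: -0.0
```

>>> {"op": "send_rows", "data": {"steps": [[0,0,0,0.1,0,0,0],[0,0,0,0.1,0,0,0]]}}

```text
time: 23.05
tcp_pos: [0.3944, -0.2144, -0.0257]
tool_rot: [-3.142, 0.0, 3.065]
wrist_force: [0.6, 0.2, 0.6]
width: 0.0002
```

>>> {"op": "send_rows", "data": {"steps": [[0,0,0,0.1,0,0,0]]}}

```text
time: 23.18
tcp_pos: [0.3944, -0.2143, -0.0267]
tool_rot: [3.142, -0.0, 3.065]
wrist_force: [-1.7, 0.5, -1.2]
width: 0.0
```

>>> {"op": "send_rows", "data": {"steps": [[0,0,0,0.1,0,0,0]]}}

```text
time: 23.3
tcp_pos: [0.3944, -0.2143, -0.0274]
tool_rot: [-3.141, 0.0, 3.065]
wrist_force: [-0.9, 0.3, 14.9]
width: -0.0002
```

>>> {"op": "send_rows", "data": {"steps": [[0,0,0,0.1,0,0,0]]}}

```text
time: 23.42
tcp_pos: [0.3944, -0.2143, -0.0274]
tool_rot: [-3.141, 0.001, 3.065]
wrist_force: [-2.3, 1.1, 27.0]
width: -0.0001
```

>>> {"op": "send_rows", "data": {"steps": [[0,0,0,-1.2,0,0,0],[0.6,0,0,-5,0,0,0],[0.6,0,0,-4.6,0,0,0],[0.6,-2.3,-3.15,0,0,0,0],[0.6,-2.3,-3.15,0,0,0,0],[0.6,-2.3,-3.14,0,0,0,0],[0.6,0,0,0,0,0,0],[0.6,0,0,0,0,0,0]], "squeeze": 20}}

```text
time: 24.42
tcp_pos: [0.4592, -0.3173, 0.0607]
tool_rot: [-3.131, 0.012, 3.061]
wrist_force: [-0.7, 0.7, 0.3]
width: 0.0515
```

```bash
python3 st.py
python3 - <<'E'
from h import *
for n,(x0,y0) in(('top',(380,240)),('scene',(190,130))):
    p=arm.read_camera(n); cv2.imwrite('pics/g_%s.png'%n,cv2.convertScaleAbs(cv2.resize(p['pixels'][y0:y0+110,x0:x0+100],None,fx=5,fy=5,interpolation=cv2.INTER_CUBIC),alpha=1.6))
E
```

```text
time 24.425
tcp_pos [ 0.4592 -0.3173  0.0607]
tool_rot [-3.1315  0.012   3.0611]
wrist_force [-0.6645  0.692   0.3494]
moment [0.0171 0.0916 0.0764]
width 0.05147259538331243
yaw deg 175.3866607040154
```

View pics/g_scene.png

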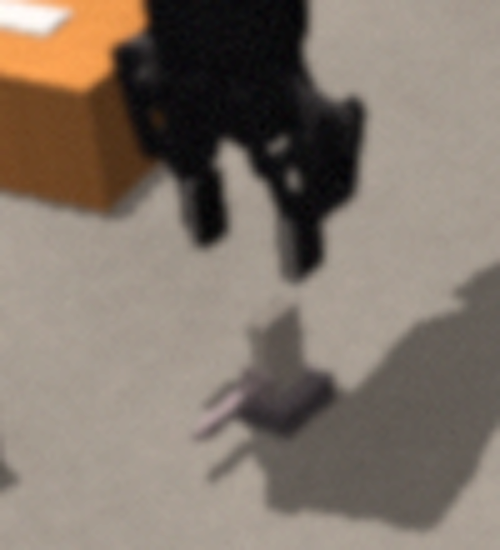

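>>> {"op": "send_rows", "data": {"steps": [[0.6,0,0,0,0,0,0],[0.6,0,0,1.0,0,0,0]]}}

```text
time: 24.78
tcp_pos: [0.4606, -0.318, 0.0513]
tool_rot: [-3.13, 0.014, 3.062]
wrist_force: [0.1, -0.3, -0.0]
width: 0.0511
```

```bash
python3 st.py
```

```text
time 24.775
tcp_pos [ 0.4606 -0.318   0.0513]
tool_rot [-3.1301  0.0144  3.0616]
wrist_force [ 0.0602 -0.2863 -0.0474]
moment [-0.0526 -0.0191  0.0406]
width 0.05113471654195267
yaw deg 175.4173862028281
```

```bash
cat > go.py <<'E'
from h import *
from scipy.spatial.transform import Rotation as Ro
def go(pos,yaw):
    s=arm.state(); R=Ro.from_euler('xyz',s['tool_rot']); G=Ro.from_euler('xyz',[np.pi,0,yaw])
    print('state',np.round(s['tcp_pos'],4),np.round(s['tool_rot'],4),'F',np.round(s['wrist_force'],1),'M',np.round(s['moment'],2),'w',round(s['width'],4),'t',s['time'])
    print('shift cm (current frame)',np.round(R.inv().apply(np.array(pos)-s['tcp_pos'])*100,2),'goal frame',np.round(G.inv().apply(np.array(pos)-s['tcp_pos'])*100,2),'rotvec',np.round((R.inv()*G).as_rotvec(),4))
E
python3 -c "
from go import *
go([.456,-.3137,.0513],3.0716)"
```

```text
state [ 0.4606 -0.318   0.0513] [-3.1301  0.0144  3.0616] F [ 0.1 -0.3 -0. ] M [-0.05 -0.02  0.04] w 0.0511 t 24.775
shift cm (current frame) [ 0.5   0.39 -0.02] goal frame [ 0.49  0.39 -0.  ] rotvec [-0.0115  0.0144 -0.0101]
```

>>> {"op": "send_rows", "data": {"steps": [[0.6,0.5,0.39,0,-0.0115,0.0144,-0.0101],[0.6,0,0,0.8,0,0,0],[0.6,0,0,0.8,0,0,0],[0.6,0,0,0,0,0,0],[0.6,0,0,0,0,0,0]]}}

```text
time: 25.4
tcp_pos: [0.4556, -0.3139, 0.0349]
tool_rot: [3.141, -0.001, 3.071]
wrist_force: [0.1, -0.5, -0.5]
width: 0.0515
```

```bash
python3 -c "
from go import *
go([.456,-.3137,.001],3.0716)
for n,(x0,y0) in(('top',(380,240)),('scene',(190,130))):
    p=arm.read_camera(n); cv2.imwrite('pics/h_%s.png'%n,cv2.convertScaleAbs(cv2.resize(p['pixels'][y0:y0+110,x0:x0+100],None,fx=5,fy=5,interpolation=cv2.INTER_CUBIC),alpha=1.9))
"
```

```text
state [ 0.4556 -0.3139  0.0349] [ 3.1411e+00 -1.1000e-03  3.0709e+00] F [ 0.1 -0.5 -0.5] M [ 0.04 -0.03  0.05] w 0.0515 t 25.4
shift cm (current frame) [-0.05  0.02  3.39] goal frame [-0.04  0.03  3.39] rotvec [ 0.0005 -0.0011 -0.0007]
```

View pics/h_scene.png

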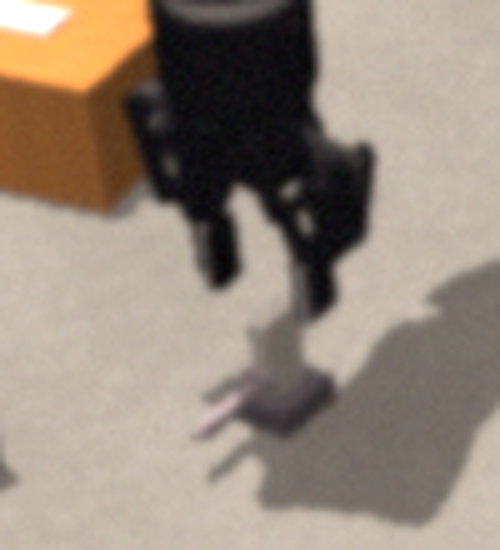

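>>> {"op": "send_rows", "data": {"steps": [[0.6,0,0,0.8,0,0,0],[0.6,0,0,0.8,0,0,0],[0.6,0,0,0.8,0,0,0],[0.6,0,0,0.6,0,0,0],[0.6,0,0,0.4,0,0,0],[0.6,0,0,0,0,0,0]]}}

```text
time: 26.25
tcp_pos: [0.4553, -0.3138, 0.0006]
tool_rot: [3.141, -0.002, 3.071]
wrist_force: [0.4, 0.5, -0.6]
width: 0.0513
```

>>> {"op": "send_rows", "data": {"steps": [[0.3,0,0,0,0,0,0],[0.2,0,0,0,0,0,0],[0,0,0,0,0,0,0],[0,0,0,0,0,0,0],[0,0,0,0,0,0,0]], "squeeze": 20}}

```text
time: 26.88
tcp_pos: [0.4557, -0.3127, 0.0009]
tool_rot: [3.139, -0.001, 3.072]
wrist_force: [-0.6, 5.3, -0.0]
width: 0.0098
```

```bash
python3 -c "
from go import *
go([.456,-.3137,.001],3.0716)
"
```

```text
state [ 0.4557 -0.3127  0.0009] [ 3.1395e+00 -9.0000e-04  3.0716e+00] F [-0.6  5.3 -0. ] M [ 1.03  0.07 -0.02] w 0.0098 t 26.875
shift cm (current frame) [-0.04 -0.1  -0.01] goal frame [-0.04 -0.1  -0.01] rotvec [ 0.0021 -0.0009 -0.    ]
```

>>> {"op": "send_rows", "data": {"steps": [[0,0,0.11,0,0,0,0],[0,0,0,0,0,0,0],[0,0,0,0,0,0,0]], "squeeze": 60}}

```text
time: 27.25
tcp_pos: [0.4557, -0.3127, 0.0009]
tool_rot: [3.141, -0.001, 3.071]
wrist_force: [0.8, 3.1, -0.4]
width: 0.0088
```

```bash
python3 -c "
from go import *
go([.456,-.3137,.001],3.0716)
"
```

```text
state [ 0.4557 -0.3127  0.0009] [ 3.1410e+00 -9.0000e-04  3.0709e+00] F [ 0.8  3.1 -0.4] M [ 0.81 -0.14  0.  ] w 0.0088 t 27.25
shift cm (current frame) [-0.04 -0.1  -0.01] goal frame [-0.04 -0.1  -0.01] rotvec [ 0.0006 -0.0009 -0.0007]
```

>>> {"op": "send_rows", "data": {"steps": [[0,0,0,-0.4,0,0,0],[0,0,0,-0.8,0,0,0],[0,0,0,-1.5,0,0,0],[0,0,0,-2,0,0,0],[0,0,0,-3,0,0,0],[0,0,0,-3,0,0,0],[0,0,0,-3,0,0,0],[0,0,0,0,0,0,0]], "squeeze": 60}}

```text
time: 28.25
tcp_pos: [0.4572, -0.3146, 0.1411]
tool_rot: [-3.138, 0.004, 3.069]
wrist_force: [-0.2, 0.1, -0.8]
width: 0.0093
```

```bash
python3 -c "
from go import *
go([.4728,.0392,.140],3.002)
for n,(x0,y0) in(('scene',(180,110)),):
    p=arm.read_camera(n); cv2.imwrite('pics/i_%s.png'%n,cv2.convertScaleAbs(cv2.resize(p['pixels'][y0:y0+120,x0:x0+120],None,fx=5,fy=5,interpolation=cv2.INTER_CUBIC),alpha=1.9))
"
```

```text
state [ 0.4572 -0.3146  0.1411] [-3.1385  0.0038  3.0695] F [-0.2  0.1 -0.8] M [-0.04 -0.03 -0.03] w 0.0093 t 28.25
shift cm (current frame) [ 0.99 35.4  -0.  ] goal frame [ 3.38 35.25  0.11] rotvec [-0.003   0.0039  0.0675]
```

View pics/i_scene.png

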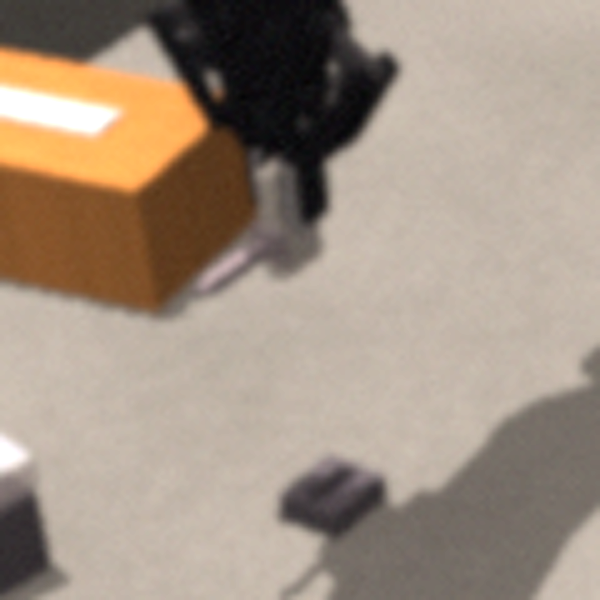

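>>> {"op": "send_rows", "data": {"steps": [[0,0.1,2.5,0,0,0,0],[0,0.1,4,0,0,0,0],[0,0.1,4,0,0,0,0],[0,0.1,4,0,0,0,0],[0,0.1,4,0,0,0,0],[0,0.1,4,0,0,0,0],[0,0.1,4,0,0,0,0],[0,0.1,4,0,0,0,0],[0,0.1,3,0,0,0,0],[0,0.1,1.9,0,0,0,0],[0,0,0,0,-0.003,0.0039,0.0675],[0,0,0,0,0,0,0]], "squeeze": 60}}

```text
time: 29.8
tcp_pos: [0.4703, 0.0403, 0.1375]
tool_rot: [3.14, -0.006, 3.004]
wrist_force: [-0.7, 0.5, -0.6]
width: 0.0091
```

```bash
python3 -c "
from go import *
go([.4728,.0392,.0935],3.002)
"
```

```text
state [0.4703 0.0403 0.1375] [ 3.1397 -0.0064  3.0039] F [-0.7  0.5 -0.6] M [-0.04  0.   -0.01] w 0.0091 t 29.8
shift cm (current frame) [-0.3  -0.08  4.4 ] goal frame [-0.27 -0.08  4.4 ] rotvec [ 0.0018 -0.0064  0.0019]
```

>>> {"op": "send_rows", "data": {"steps": [[0,0,0,0,0,0,0],[0,0,0,1.1,0,0,0],[0,0,0,1.1,0,0,0],[0,0,0,0,0,0,0],[0,0,0,0,0,0,0]], "squeeze": 60}}

```text
time: 30.42
tcp_pos: [0.4706, 0.0411, 0.1159]
tool_rot: [3.138, -0.006, 3.004]
wrist_force: [0.9, 0.9, -0.2]
width: 0.0089
```

```bash
python3 -c "
from go import *
go([.4728,.0392,.0935],3.002)
"
```

```text
state [0.4706 0.0411 0.1159] [ 3.1383 -0.0055  3.0036] F [ 0.9  0.9 -0.2] M [ 0.01 -0.07 -0.06] w 0.0089 t 30.425
shift cm (current frame) [-0.26 -0.16  2.24] goal frame [-0.25 -0.16  2.24] rotvec [ 0.0033 -0.0055  0.0016]
```

>>> {"op": "send_rows", "data": {"steps": [[0,-0.25,-0.16,0.5,0.0033,-0.0055,0.0016],[0,0,0,0.9,0,0,0],[0,0,0,0.8,0,0,0],[0,0,0,0,0,0,0],[0,0,0,0,0,0,0]], "squeeze": 60}}

```text
time: 31.05
tcp_pos: [0.4729, 0.0392, 0.094]
tool_rot: [-3.142, 0.0, 3.002]
wrist_force: [-0.3, -0.4, -0.2]
width: 0.0093
```

```bash
python3 -c "
from go import *
go([.4728,.0392,.0935],3.002)
for n,(x0,y0) in(('scene',(300,180)),('top',(245,215))):
    p=arm.read_camera(n); cv2.imwrite('pics/j_%s.png'%n,cv2.convertScaleAbs(cv2.resize(p['pixels'][y0:y0+80,x0:x0+100],None,fx=7,fy=7,interpolation=cv2.INTER_CUBIC),alpha=1.9))
"
```

```text
state [0.4729 0.0392 0.094 ] [-3.1416e+00  2.0000e-04  3.0019e+00] F [-0.3 -0.4 -0.2] M [-0.01  0.03  0.08] w 0.0093 t 31.05
shift cm (current frame) [ 0.01 -0.    0.05] goal frame [ 0.01 -0.    0.05] rotvec [-0.      0.0002 -0.0001]
```

View pics/j_scene.png

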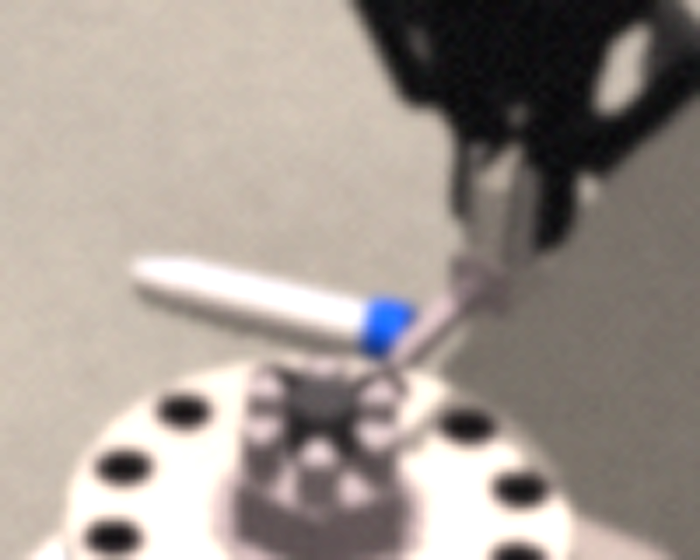

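View pics/j_top.png

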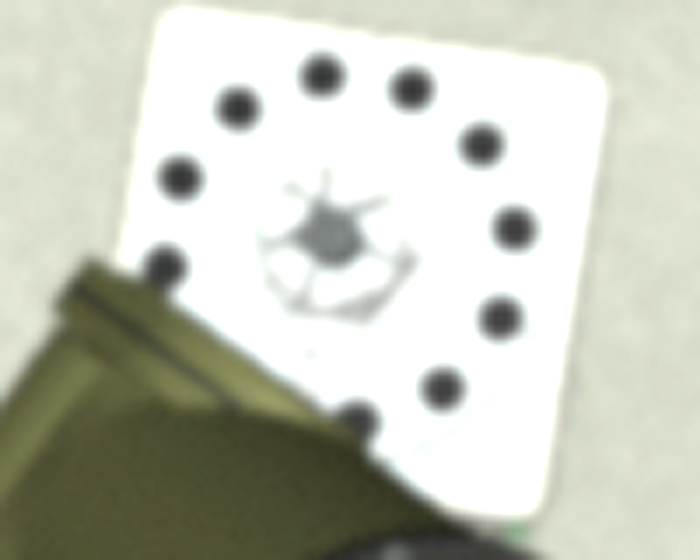

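>>> {"op": "send_rows", "data": {"steps": [[0,-0.4,0,0.05,0,0,0],[0,-0.4,0,0,0,0,0],[0,-0.4,0,0,0,0,0],[0,0,0,0,0,0,0]], "squeeze": 60}}

```text
time: 31.65
tcp_pos: [0.4852, 0.0374, 0.0935]
tool_rot: [3.141, 0.001, 3.001]
wrist_force: [-0.1, -1.1, -0.6]
width: 0.0087
```

>>> {"op": "send_rows", "data": {"steps": [[0,-0.2,0,0,0,0,0],[0,-0.2,0,0,0,0,0],[0,0,0,0,0,0,0]]}}

```text
time: 32.02
tcp_pos: [0.4889, 0.0368, 0.0935]
tool_rot: [3.142, 0.0, 3.001]
wrist_force: [-0.6, 0.5, -0.6]
width: 0.0091
```

>>> {"op": "send_rows", "data": {"steps": [[0,-0.15,0,0,0,0,0],[0,-0.15,0,0,0,0,0],[0,0,0,0,0,0,0]]}}

```text
time: 32.4
tcp_pos: [0.4918, 0.0364, 0.0936]
tool_rot: [3.142, 0.0, 3.002]
wrist_force: [0.2, -0.3, -0.9]
width: 0.0091
```

```bash
python3 -c "
from go import *
go([.4728,.0392,.0935],3.002)
s=arm.state();c=np.array([.5778,.0244]);d=np.array([.9903,-.1392]);e=c-s['tcp_pos'][:2];print('along',e@d,'lat',e@[.1392,.9903])
"
```

```text
state [0.4918 0.0364 0.0936] [3.1416e+00 4.0000e-04 3.0015e+00] F [ 0.2 -0.3 -0.9] M [ 0.04 -0.05  0.  ] w 0.0091 t 32.4
shift cm (current frame) [1.92 0.01 0.  ] goal frame [1.92 0.01 0.01] rotvec [ 0.      0.0004 -0.0005]
along 0.08680636986748073 lat 4.644030533073863e-05
```

>>> {"op": "send_rows", "data": {"steps": [[0,-0.15,0,0,0,0,0],[0,-0.15,0,0,0,0,0],[0,-0.15,0,0,0,0,0],[0,0,0,0,0,0,0]]}}

```text
time: 32.9
tcp_pos: [0.4963, 0.0358, 0.0935]
tool_rot: [-3.142, 0.0, 3.001]
wrist_force: [0.5, -0.1, 0.1]
width: 0.0086
```

>>> {"op": "send_rows", "data": {"steps": [[0,-0.1,0,0,0,0,0],[0,-0.1,0,0,0,0,0],[0,0,0,0,0,0,0]]}}

```text
time: 33.28
tcp_pos: [0.4982, 0.0355, 0.0935]
tool_rot: [-3.142, 0.0, 3.002]
wrist_force: [-0.7, 0.1, -0.4]
width: 0.0091
```

>>> {"op": "send_rows", "data": {"steps": [[0,-0.1,0,0,0,0,0],[0,-0.1,0,0,0,0,0],[0,0,0,0,0,0,0]]}}

```text
time: 33.65
tcp_pos: [0.5002, 0.0353, 0.0935]
tool_rot: [3.142, 0.0, 3.002]
wrist_force: [0.3, -0.4, -0.4]
width: 0.0087
```

>>> {"op": "send_rows", "data": {"steps": [[0,-0.1,0,0,0,0,0],[0,-0.1,0,0,0,0,0],[0,0,0,0,0,0,0]]}}

```text
time: 34.02
tcp_pos: [0.5022, 0.035, 0.0935]
tool_rot: [-3.142, 0.0, 3.002]
wrist_force: [-0.6, -1.1, -0.1]
width: 0.0093
```

>>> {"op": "send_rows", "data": {"steps": [[0,-0.1,0,0,0,0,0],[0,-0.1,0,0,0,0,0],[0,0,0,0,0,0,0]]}}

```text
time: 34.4
tcp_pos: [0.5042, 0.0347, 0.0935]
tool_rot: [3.142, 0.0, 3.002]
wrist_force: [0.4, 0.0, -1.0]
width: 0.0091
```

>>> {"op": "send_rows", "data": {"steps": [[0,-0.1,0,0,0,0,0],[0,-0.1,0,0,0,0,0],[0,0,0,0,0,0,0]]}}

```text
time: 34.78
tcp_pos: [0.5062, 0.0344, 0.0935]
tool_rot: [3.142, 0.0, 3.002]
wrist_force: [-0.2, 0.2, -1.2]
width: 0.0095
```

>>> {"op": "send_rows", "data": {"steps": [[0,-0.1,0,0,0,0,0],[0,-0.1,0,0,0,0,0],[0,0,0,0,0,0,0]]}}

```text
time: 35.15
tcp_pos: [0.5082, 0.0341, 0.0936]
tool_rot: [3.142, 0.0, 3.002]
wrist_force: [0.2, 0.3, -0.4]
width: 0.0094
```

>>> {"op": "send_rows", "data": {"steps": [[0,-0.1,0,0,0,0,0],[0,-0.1,0,0,0,0,0],[0,0,0,0,0,0,0]]}}

```text
time: 35.52
tcp_pos: [0.5101, 0.0339, 0.0935]
tool_rot: [3.142, 0.0, 3.002]
wrist_force: [0.2, 0.5, -1.7]
width: 0.0092
```

>>> {"op": "send_rows", "data": {"steps": [[0,-0.15,0,0,0,0,0],[0,-0.15,0,0,0,0,0],[0,-0.15,0,0,0,0,0],[0,0,0,0,0,0,0]]}}

```text
time: 36.02
tcp_pos: [0.5146, 0.0332, 0.0935]
tool_rot: [3.142, 0.0, 3.002]
wrist_force: [0.2, 0.1, -0.6]
width: 0.0093
```

>>> {"op": "send_rows", "data": {"steps": [[0,-0.15,0,0,0,0,0],[0,-0.15,0,0,0,0,0],[0,-0.15,0,0,0,0,0],[0,0,0,0,0,0,0]]}}

```text
time: 36.52
tcp_pos: [0.5191, 0.0326, 0.0935]
tool_rot: [3.142, 0.0, 3.002]
wrist_force: [0.5, 0.1, -1.1]
width: 0.0091
```

>>> {"op": "send_rows", "data": {"steps": [[0,-0.15,0,0,0,0,0],[0,-0.15,0,0,0,0,0],[0,-0.15,0,0,0,0,0],[0,0,0,0,0,0,0]]}}

```text
time: 37.02
tcp_pos: [0.5235, 0.032, 0.0935]
tool_rot: [-3.142, 0.0, 3.002]
wrist_force: [0.1, 0.4, -0.3]
width: 0.0089
```

```bash
python3 -c "
from go import *
go([.4728,.0392,.0935],3.002)
for n,(x0,y0) in(('scene',(300,180)),):
    p=arm.read_camera(n); cv2.imwrite('pics/k_%s.png'%n,cv2.convertScaleAbs(cv2.resize(p['pixels'][y0:y0+80,x0:x0+100],None,fx=7,fy=7,interpolation=cv2.INTER_CUBIC),alpha=1.9))
"
```

```text
state [0.5235 0.032  0.0935] [-3.1416e+00  4.0000e-04  3.0016e+00] F [ 0.1  0.4 -0.3] M [0.   0.03 0.02] w 0.0089 t 37.025
shift cm (current frame) [ 5.12  0.01 -0.  ] goal frame [5.12 0.01 0.  ] rotvec [-0.      0.0004 -0.0004]
```

View pics/k_scene.png

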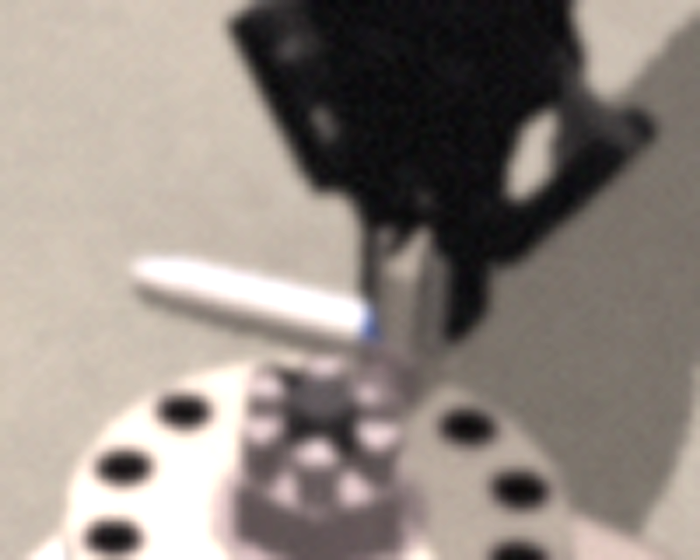

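>>> {"op": "send_rows", "data": {"steps": [[0,-0.15,0,0,0,0,0],[0,-0.15,0,0,0,0,0],[0,-0.15,0,0,0,0,0],[0,0,0,0,0,0,0]]}}

```text
time: 37.58
tcp_pos: [0.528, 0.0313, 0.0935]
tool_rot: [3.142, 0.0, 3.002]
wrist_force: [0.3, 0.3, -1.1]
width: 0.0088
```

>>> {"op": "send_rows", "data": {"steps": [[0,-0.1,0,0,0,0,0],[0,-0.1,0,0,0,0,0],[0,-0.1,0,0,0,0,0],[0,0,0,0,0,0,0]]}}

```text
time: 38.08
tcp_pos: [0.5309, 0.0309, 0.0936]
tool_rot: [3.142, 0.0, 3.002]
wrist_force: [0.7, -0.4, -1.6]
width: 0.0091
```

>>> {"op": "send_rows", "data": {"steps": [[0,-0.1,0,0,0,0,0],[0,-0.1,0,0,0,0,0],[0,0,0,0,0,0,0]]}}

```text
time: 38.45
tcp_pos: [0.5329, 0.0307, 0.0936]
tool_rot: [3.142, 0.0, 3.002]
wrist_force: [0.7, -0.3, -0.3]
width: 0.009
```

>>> {"op": "send_rows", "data": {"steps": [[0,-0.05,0,0,0,0,0],[0,-0.05,0,0,0,0,0],[0,0,0,0,0,0,0]]}}

```text
time: 38.83
tcp_pos: [0.5333, 0.0305, 0.0935]
tool_rot: [-3.141, -0.0, 3.002]
wrist_force: [-1.4, 0.4, -0.3]
width: 0.0093
```

>>> {"op": "send_rows", "data": {"steps": [[0,-0.05,0,0,0,0,0],[0,0,0,0,0,0,0]]}}

```text
time: 39.08
tcp_pos: [0.5334, 0.0305, 0.0934]
tool_rot: [-3.141, -0.001, 3.002]
wrist_force: [-3.5, 1.8, 0.3]
width: 0.0092
```

>>> {"op": "send_rows", "data": {"steps": [[0,-0.05,0,0,0,0,0],[0,0,0,0,0,0,0]]}}

```text
time: 39.33
tcp_pos: [0.5334, 0.0305, 0.0934]
tool_rot: [-3.141, -0.002, 3.002]
wrist_force: [-4.1, 1.5, 2.1]
width: 0.009
```

```bash
python3 -c "
from go import *
go([.4728,.0392,.0935],3.002)
for n,(x0,y0) in(('scene',(300,180)),):
    p=arm.read_camera(n); cv2.imwrite('pics/l_%s.png'%n,cv2.convertScaleAbs(cv2.resize(p['pixels'][y0:y0+80,x0:x0+100],None,fx=7,fy=7,interpolation=cv2.INTER_CUBIC),alpha=1.9))
"
```

```text
state [0.5334 0.0305 0.0934] [-3.1409e+00 -1.9000e-03  3.0021e+00] F [-4.1  1.5  2.1] M [0.21 1.12 0.06] w 0.009 t 39.325
shift cm (current frame) [6.13 0.02 0.  ] goal frame [ 6.13  0.02 -0.01] rotvec [-0.0007 -0.0019  0.0001]
```

View pics/l_scene.png

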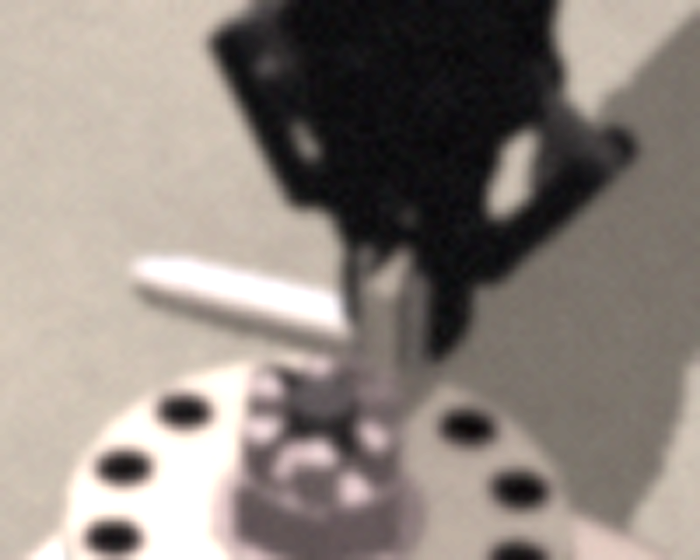

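>>> {"op": "send_rows", "data": {"steps": [[0,0.12,0,0,0,0,0],[0,0,0,0,0,0,0],[0.2,0,0,0,0,0,0],[0.35,0,0,0,0,0,0],[0.5,0,0,0,0,0,0],[0.5,0,0,0,0,0,0],[0.5,0,0,0,0,0,0]], "squeeze": 20}}

```text
time: 40.25
tcp_pos: [0.5337, 0.0305, 0.0936]
tool_rot: [-3.142, 0.0, 3.002]
wrist_force: [-0.0, 0.4, 1.2]
width: 0.0426
```

```bash
python3 -c "
from go import *
go([.4728,.0392,.0935],3.002)
for n,(x0,y0) in(('scene',(300,180)),):
    p=arm.read_camera(n); cv2.imwrite('pics/m_%s.png'%n,cv2.convertScaleAbs(cv2.resize(p['pixels'][y0:y0+80,x0:x0+100],None,fx=7,fy=7,interpolation=cv2.INTER_CUBIC),alpha=1.9))
"
```

```text
state [0.5337 0.0305 0.0936] [-3.1416e+00  5.0000e-04  3.0017e+00] F [-0.   0.4  1.2] M [ 0.02 -0.02 -0.02] w 0.0426 t 40.25
shift cm (current frame) [6.15 0.01 0.01] goal frame [6.15 0.01 0.01] rotvec [-0.      0.0005 -0.0003]
```

View pics/m_scene.png

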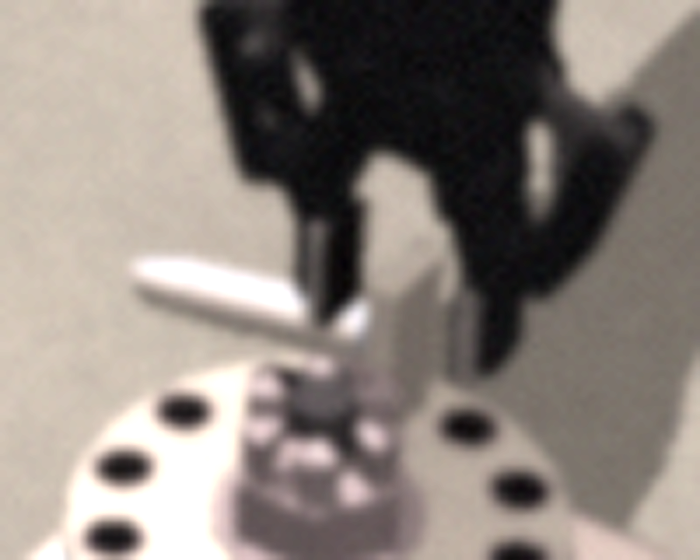

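>>> {"op": "send_rows", "data": {"steps": [[0.5,0,0,-0.8,0,0,0],[0.5,0,0,-2,0,0,0],[0.5,0,0,-3,0,0,0],[0.5,0,0,-3,0,0,0],[0.5,0,0,-3,0,0,0],[0.5,0,5,0,0,0,0],[0.5,0,5,0,0,0,0],[0.5,0,5,0,0,0,0],[0.5,0,5,0,0,0,0],[0.5,0,0,0,0,0,0]]}}

```text
time: 41.55
tcp_pos: [0.5602, 0.235, 0.2126]
tool_rot: [3.136, 0.0, 3.009]
wrist_force: [-0.2, -0.3, 1.2]
width: 0.0426
```

```bash
python3 -c "
from go import *
import pickle
S=arm.read_camera('scene');T=arm.read_camera('top');pickle.dump([S,T],open('P2.pkl','wb'));print(arm.state()['tcp_pos'])
f=7;d=np.array([.9903,-.1392]);c=np.array([.5778,.0244])
import ov
R=np.array([[d[0],-d[1],0],[d[1],d[0],0],[0,0,1]])
o=np.r_[c-d*.024,.1176]
ims=[]
for p,(x0,y0) in((S,(308,190)),(T,(262,222))):
    im=cv2.convertScaleAbs(cv2.resize(p['pixels'][y0:y0+75,x0:x0+57],None,fx=f,fy=f,interpolation=cv2.INTER_CUBIC),alpha=1.7)
    cv2.imwrite('pics/n_%d.png'%x0,im); im=im.copy()
    for b,col in((ov.box(-.034,-.004,-.005,.005,-.020,.036),(0,0,255)),(ov.box(0,.048,-.0035,.0035,-.0035,.0035),(0,200,0)),(ov.box(-.004,0,-.009,.009,-.008,.008),(255,0,0))):
        q=(proj(p,b@R.T+o)-[x0,y0]+.5)*f
        for i,j in ov.E: cv2.line(im,tuple(int(v) for v in q[i]),tuple(int(v) for v in q[j]),col,1)
    ims.append(im)
raw=[cv2.imread('pics/n_308.png'),cv2.imread('pics/n_262.png')]
cv2.imwrite('pics/final_ov.png',np.hstack(ims));cv2.imwrite('pics/final.png',np.hstack(raw))
save(S,'fS.png')
"
```

```text
[0.56109582 0.22878919 0.21171173]
```

View pics/final_ov.png

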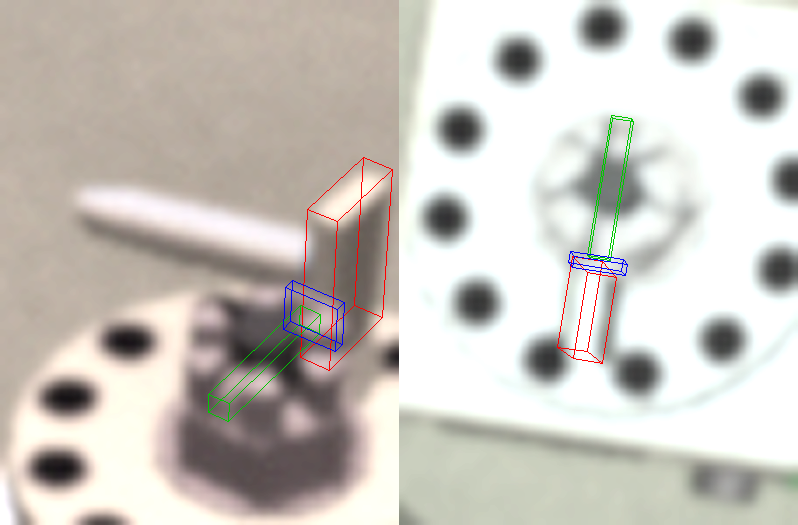

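View pics/final.png

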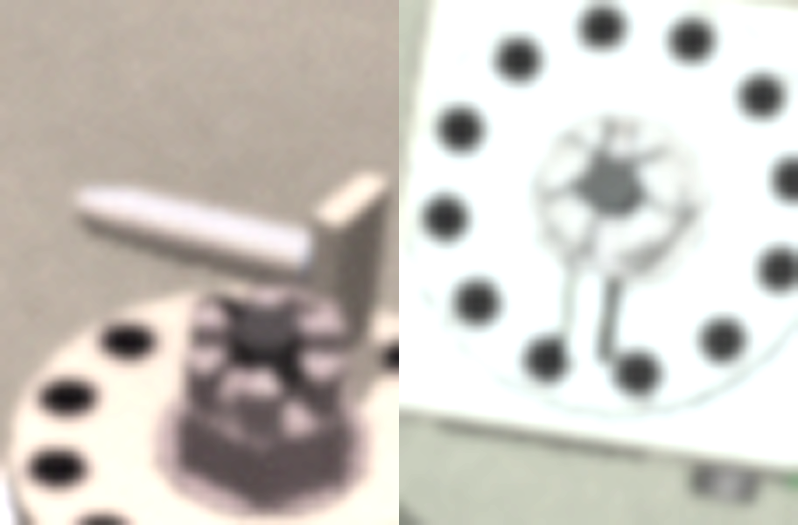

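View pics/fS.png

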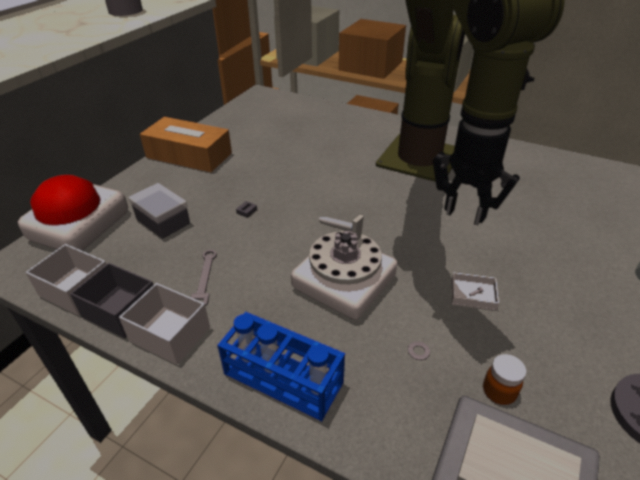

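```bash
python3 -c "
from h import *
print(arm.hand_in(), arm.state()['time'])"
```

```text
the job is handed in; nothing more can be done
the job is handed in; nothing more can be done
```

The nut is tightened to the next slot line-up and the locking pin is home in the cross hole. I handed the job in after about 42 s of the 72 s allowed, and no verdict came back.

- **Nut:** I gripped it across the flats and turned it clockwise only, about 20°. I unwound the coupling twist in the grip before letting go. The grip angle put the slots about 0.6° short of exact line-up, and the pictures taken after release agreed to within 1–2°.
- **Height:** The fingertips touched the bench with the TCP 27 mm below the bench, although the description puts the TCP at the tips. I therefore set the hole height, 117.6 mm over the bench, by touching the spindle top and the bench. The cameras had put the spindle top 2–4 mm lower than touch did.
- **Pin:** It went through the slot and hole with no force above the noise, then stopped firmly with the collar against the nut. It took about 4 N, with the tool 1.6 mm short of the computed home position, which is within the uncertainty of the grip and spindle centre.
- **After release:** The pin stayed in place. The final pictures show its tab and nose within about 1 mm of the home pose, with the tab perhaps tilted very slightly.
- **Other things on the bench:** They show no change in the last scene picture, and the robot was clear of everything.

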